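# Lid and lock the pastry carrier

## Task

Close the black pastry carrier for delivery: take the red lid off the sloping rack, set it down (do not drop it) square and flush on the carrier's rim with all four edges lined up, then fold the two orange end flaps down over the lid until both snap fully shut. Leave the other goods on the counter where they are.

Things in the scene. Friction and masses are not known exactly. Their poses are not given: they have to be found in the camera images.
- lid: loose flat red lid: plate 120 (its x) x 180 (its y) x 8 mm, 0.25 kg, with an upright white grip block on top in the middle, 16 mm thick (along x), 70 mm long (along y), its top 47 mm above the origin. Origin: centre of the plate's underside; z out of the top. Starts on the rack, sloping 35 degrees, x up the slope. May go on the carrier either way round.
- rack: fixed steel rack, footprint 160 x 134 mm, with two rails sloping 35 degrees, rising along its x from 23 to 107 mm above the counter, and a low stop across the foot of the slope that reaches 1 mm above the lid's top face. Origin: centre of its footprint on the counter.
- carrier: fixed black open box of yellow rolls, 120 (its x) x 180 (its y) mm outside, 50 mm high, walls 8 mm; an orange hinged flap stands up at each end (+y and -y). Origin: centre of its footprint on the counter.
- carrier_rim (a point): centre of the carrier's opening, level with the top of the rim, 50 mm above the counter; the lid's origin belongs here. Axes as the carrier's.
- flap_a (a joint): hinge angle of the orange flap at the carrier's +y end: 0 = shut, lying level 1 mm above the seated lid's top; about 1.4 = open, nearly upright. It swings freely down to about 0.5, then a catch resists (a few N near the edge) until it clicks at about 0.2 and is held shut. The flap is 76 mm wide, 6 mm thick and reaches 75 mm from its hinge; open, it leaves the lid room to pass.
- flap_b (a joint): the same for the orange flap at the carrier's -y end.
- flap_a_hinge (a point): middle of flap_a's hinge line (along the carrier's x), 122 mm from the carrier's centre towards its +y and 62 mm above the counter, half way through the flap's thickness.
- flap_b_hinge (a point): the same for flap_b, towards the carrier's -y.
- flap_a_edge (a point): middle of flap_a's free edge, 75 mm from its hinge, half way through its thickness.
- flap_b_edge (a point): the same for flap_b.
- roll_tray: bystander, to be left alone: black tray 150 x 220 mm heaped with yellow rolls, 86 mm high. Origin: centre of its underside.
- bundt_tray: bystander, to be left alone: black tray 160 x 200 mm with two round brown cakes, 55 mm high. Origin: centre of its underside.
- price_card: bystander, to be left alone: wooden foot 50 x 60 mm with an upright blank card, 94 mm high. Origin: centre of its underside.
- jam_jar: bystander, to be left alone: amber jar, 68 mm across, 90 mm high. Origin: centre of its underside.
- mug: bystander, to be left alone: blue mug, 80 mm across, 90 mm high. Origin: centre of its underside.
- sugar_shaker: bystander, to be left alone: white shaker, 60 mm across, 130 mm high. Origin: centre of its underside.
- tongs: bystander, to be left alone: steel tongs lying flat, 215 mm long. Origin: centre of its underside.
Things that resemble listed ones, but are neither listed nor needed, are in the scene too. Of the things that look like the lid, the larger one is meant.

How it is judged:
By the outcome, as a careful person would: the job done as asked, in the order asked, and still so for the second after the job is handed in, with the robot touching nothing.
It also fails if it takes over 61 s, if anything falls off the work surface, if the arm or the gripper's body presses on something with over 40 N, if the wrist force passes 120 N, or if a joint passes its speed limit or range.

## Robot

A 6-joint arm with a two-finger parallel gripper is mounted at the origin on the work surface. World frame = base frame: x ahead of the robot, y to its left, z up, the work surface at z = 0. Lengths are in m, angles in rad, forces in N, time in s.
With the tool pointing down it reaches from about 0.3 to 0.875 m from the base axis. Payload 6.4 kg.
Tool frame: the origin (TCP) lies on the centre line of the jaws, within the pads' length; the fingertips stand 11 mm ahead of it and the grasp point (between the pads) lies 8 mm behind it; z points along the fingers, y is the line along which they close (so a half turn about z gives the same grasp; the last joint's range is limited). The gripper opens to 85 mm and grips with 20 to 120 N. Pads are 22 mm wide; open, the fingers measure 114 mm over their backs; the gripper's body (76 mm by 85 mm) begins 54 mm behind the grasp point. The pads swing forward as they close: fully open they stand 13 mm farther back than shut.
Start: joints at [-1.516, 0.181, 1.607, -0, 1.354, -0.206], TCP at [0.148, -0.556, 0.242] pointing down, gripper open.
Joint ranges: [-2.99, 2.99], [-0.89, 2.07], [0.3, 2.58], [-1.14, 4.28], [0, 2.63], [-3.12, 3.12]. Speed limits (rad/s): [2.57, 2.57, 3.01, 3.14, 3.14, 3.14].

## Interface

Orientations are given as a unit quaternion [w, x, y, z].
In Python, from plant import robot, optics, models gives the robot as it stands.
- The arm moves only by the shell command python3 -m jog 'ROWS'. ROWS is JSON, a list of rows, each a list of 5 numbers: the opening, from 0 (shut) to 1 (fully open), then the shift along the tool's x, y, z in mm, then the turn about the tool's z in rad. A call has exactly 10 rows; each row shifts and turns the commanded pose from where the row before left it, along the tool's axes as they then stand; what a row does not reach is not made up. A row lasts 1/10 s, in which the tool goes at most 50 mm and 8.59 degrees, less where a joint would pass 70% of its speed; a pose out of reach is approached as far as the arm can. A call with a gripper value outside its range is refused whole. The fingers move at their own pace and stop on an object; the grip force is fixed at half the most. Time passes only in rows, so rows that do not move let the fingers close, or fill a call up. It gives the time, the measured TCP pose, the force, the opening and the grip force at its end, in the units of the state.
- robot.sense(): the state, without advancing time (a new reading comes with each control period).
- optics.grab_frame(name): name is "side" or "top" or "wrist"; returns a dict with "img" (384x512x3 uint8, blue, green, red), "fx", "fy", "cx", "cy" (pixels), "k1" (the pictures are not rectified: a ray, as slopes to the right and down, at radius r is drawn at 1 + k1 r^2 times it, then the intrinsics apply), "R" (3x3) and "t" (3): a world point X has camera coordinates R X + t. Camera axes: x right, y down, z forward; pixel columns grow to the right and rows downward; lengths in m; the calibration is good to about 2 mm. A picture is of the moment at which its call begins. There is no depth.
- robot.hand_in(): hands the job in; it is judged then, once.
Trained networks look in a picture, given as the dict that the camera call returned (one of the last four; its "shot" number tells which), for a name from the list of things; names that differ only in an ending like _2 or _b are one class to them, and where a whole thing is asked for, a point or a joint stands for the part that bears it (a point fixed in the world has none). Each returns a list of dicts, best first, with "p" (0 to 1); they miss things now and then, are a little off and sometimes report something else, mostly with a low value. They report only what shows in the picture. A call takes as long as a camera call. They do not tell look-alikes from the thing itself.
- models.boxes_of(label, picture): "rect" ([left, top, right, bottom] in pixels, round what is visible of it).
- models.trace(label, picture): "mask" (384x512 bool, what is visible of it) and "rect" ([left, top, right, bottom] in pixels, round what is visible of it).
The state is a dict: "clock": time; "joints": joint angles; "qvel": joint speeds; "effort": joint torques, N m; "position": TCP position; "tool_rot": TCP orientation; "wrist_force": force on the tool from outside, world axes, zero at the start; "moment": the same for the moment, N m; "grip_width": finger opening in m; "grasp_force": force on a finger pad.
Only numpy, scipy, OpenCV 4.12 (cv2) and the standard library are available. Lean on these libraries where they do the work, as an engineer would, in place of code of your own. Each camera call takes 0.05 s, during which the arm holds its last target. There are 200 camera calls.

## Working session

There is one attempt and no reset: what is moved stays moved. The work goes in short steps, Python scripts to look and compute and a shell command to move; the robot and the scene stay as the last step left them, time stands still between calls to the robot, and variables do not carry over. Pictures are saved under pics/ and viewed, at most 10 in all, crops included, and the job is handed in when it is done.

```bash
mkdir -p pics; ls; python3 - <<'E'
from plant import robot, optics, models
import cv2,numpy as np
print(robot.sense())
ims=[]
for n in ("top","side"):
    f=optics.grab_frame(n); ims.append(f["img"])
    print(n,f["fx"],f["fy"],f["cx"],f["cy"],f["k1"],np.round(f["R"],4).tolist(),np.round(f["t"],4).tolist())
    for l in ("lid","rack","carrier","flap_a"):
        print(l,[(np.round(d["p"],2),np.round(d["rect"]).tolist()) for d in models.boxes_of(l,f)])
cv2.imwrite("pics/a.png",cv2.resize(ims[0],(800,600))); cv2.imwrite("pics/b.png",cv2.resize(ims[1],(800,600)))
E
```

```text
pics
{'clock': 0.0, 'joints': array([-1.51628827e+00,  1.81508457e-01,  1.60800559e+00,  2.72220775e-05,
        1.35379378e+00, -2.06306976e-01]), 'qvel': array([ 1.47081191e-03,  1.39113994e-03, -1.61184276e-03, -4.20522129e-05,
        1.53566276e-03,  1.09181596e-03]), 'effort': array([-2.82243105e-03, -4.44877410e+01, -3.51331222e+01, -4.75654888e-04,
        9.09426017e-03, -9.28563935e-06]), 'position': array([ 0.14826597, -0.55501068,  0.24140362]), 'tool_rot': array([-8.54109959e-04,  9.91509001e-01,  1.30035246e-01,  7.82789273e-05]), 'wrist_force': array([-0.37783991, -0.00182551,  0.32825652]), 'moment': array([-0.00303426,  0.03695494, -0.03190089]), 'grasp_force': 0.0, 'grip_width': 0.08528683846255528}
top 392.3132362593129 392.3132362593129 256.21439304203 190.2847456733915 -0.027375236542553128 [[0.0162, -0.9998, -0.0121], [-0.9976, -0.0153, -0.0683], [0.0681, 0.0132, -0.9976]] [0.0267, 0.5541, 1.2971]
lid [(np.float64(0.75), [180.0, 246.0, 224.0, 286.0]), (np.float64(0.56), [171.0, 190.0, 222.0, 223.0]), (np.float64(0.36), [302.0, 201.0, 310.0, 230.0])]
rack [(np.fl
[... 198 characters left out ...]
.0, 226.0]), (np.float64(0.49), [375.0, 201.0, 384.0, 227.0])]
side 352.22077229629525 352.22077229629525 252.21969405235103 188.13399685444608 -0.09002150714407856 [[-0.9195, -0.393, -0.0097], [-0.2479, 0.599, -0.7614], [0.305, -0.6977, -0.6482]] [0.5121, 0.1937, 1.0811]
lid [(np.float64(0.74), [290.0, 246.0, 323.0, 284.0]), (np.float64(0.67), [210.0, 206.0, 266.0, 272.0])]
rack [(np.float64(0.93), [207.0, 213.0, 271.0, 274.0]), (np.float64(0.75), [300.0, 128.0, 314.0, 148.0]), (np.float64(0.36), [279.0, 154.0, 300.0, 180.0])]
carrier [(np.float64(0.57), [276.0, 128.0, 317.0, 194.0])]
flap_a [(np.float64(0.74), [278.0, 157.0, 300.0, 183.0]), (np.float64(0.51), [297.0, 126.0, 316.0, 148.0])]
```

View pics/a.png

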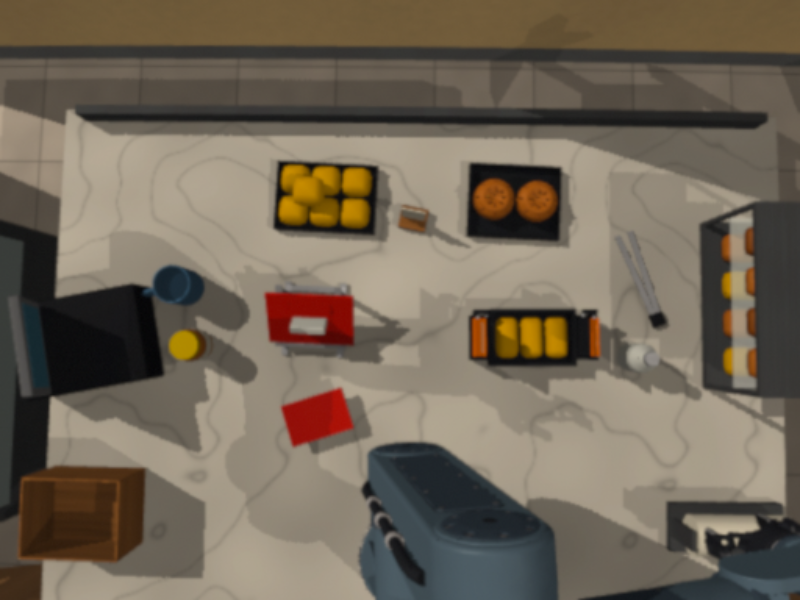

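View pics/b.png

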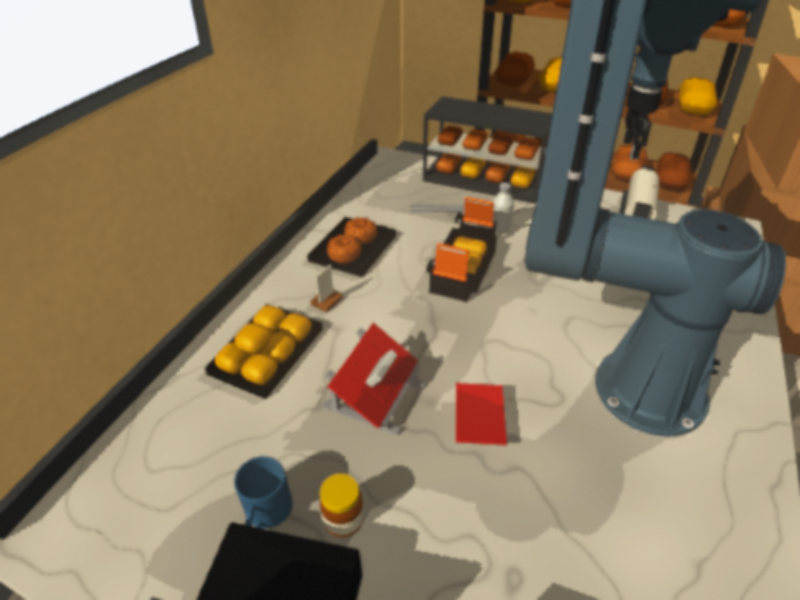

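The top view shows the gripped red lid on the rack at about (310,318) of 800 px, the handle-less look-alike at (318,415), and the carrier at (535,337) with its flaps at (480,337) and (592,334). The lid rises away from the robot (+x), and both the lid and the carrier have their long axes along world y. I'll get rough positions first, then use the wrist camera.

```bash
cat > h.py <<'E'
from plant import robot, optics, models
import cv2,numpy as np
from scipy.optimize import minimize
def proj(f,X):
    X=np.atleast_2d(X); c=X@np.array(f["R"]).T+np.array(f["t"]); s=c[:,:2]/c[:,2:]
    s=s*(1+f["k1"]*(s**2).sum(1,keepdims=True)); return s*[f["fx"],f["fy"]]+[f["cx"],f["cy"]]
def onplane(f,uv,z):
    s=(np.array(uv,float)-[f["cx"],f["cy"]])/[f["fx"],f["fy"]]; u=s.copy()
    for _ in range(20): u=s/(1+f["k1"]*(u@u))
    R=np.array(f["R"]);C=-R.T@np.array(f["t"]); d=R.T@np.array([u[0],u[1],1]); return C+d*(z-C[2])/d[2]
def rz(a): c,s=np.cos(a),np.sin(a); return np.array([[c,-s,0],[s,c,0],[0,0,1]])
def ry(a): c,s=np.cos(a),np.sin(a); return np.array([[c,0,s],[0,1,0],[-s,0,c]])
def box(x0,x1,y0,y1,z0,z1): return np.array([[x,y,z] for x in(x0,x1) for y in (y0,y1) for z in (z0,z1)],float)
PLATE=box(-.06,.06,-.09,.09,0,.008); BLOCK=box(-.008,.008,-.035,.035,.008,.047)
def red(f):
    b,g,r=[f["img"][...,i].astype(int) for i in range(3)]; return (r>100)&(g<60)&(b<60)
def orange(f):
    b,g,r=[f["img"][...,i].astype(int) for i in range(3)]; return (r>120)&(g>50)&(g<130)&(b<70)&(r>1.6*g)
def sil(f,polys,S=4):
    m=np.zeros((384*S,512*S),np.uint8)
    for P in polys:
        q=proj(f,P); h=cv2.convexHull(((q+.5)*S*16).astype(np.int32)); cv2.fillConvexPoly(m,h,1,shift=4)
    return cv2.resize(m.astype(np.float32),(512,384),interpolation=cv2.INTER_AREA)
def tool():
    s=robot.sense(); w,x,y,z=s["tool_rot"]
    from scipy.spatial.transform import Rotation as Ro
    return np.array(s["position"]),Ro.from_quat([x,y,z,w]).as_matrix()
def go(target,yaw=None):
    """rows needed: shift in tool axes mm (before turn), turn so that tool x heads at yaw"""
    p,R=tool(); d=R.T@(np.array(target)-p)*1000; cur=np.arctan2(R[1,0],R[0,0])
    print("tcp",p.round(4),"yaw",round(cur,4),"shift",d.round(1),"turn",None if yaw is None else round(-(yaw-cur),4))
E
python3 - <<'E'
from h import *
f=optics.grab_frame("top"); g=optics.grab_frame("side")
for f_,c in((f,"top"),):
    for uv,z in (((306,215),.1),((379.5,214),.1),((306,215),.13),((379.5,214),.13)): print(uv,z,onplane(f_,uv,z))
# lid fit both cams
ms=[]
for k in (f,g):
    n,l,st,ce=cv2.connectedComponentsWithStats(red(k).astype(np.uint8)); print([(st[i].tolist(),ce[i].round(1).tolist()) for i in range(1,n) if st[i][4]>100])
    ms.append((l,st,ce,n))
np.save("m.npy",np.array([red(f),red(g)]))
go([.5,-.25,.35],0)
E
```

```text
(306, 215) 0.1 [ 0.4728952  -0.12277321  0.1       ]
(379.5, 214) 0.1 [ 0.47955516 -0.35295464  0.1       ]
(306, 215) 0.13 [ 0.47267913 -0.11934414  0.13      ]
(379.5, 214) 0.13 [ 0.47917694 -0.34392117  0.13      ]
[([170, 187, 57, 33, 1284], [196.7, 200.8]), ([181, 249, 45, 36, 1060], [202.7, 266.8])]
[([420, 98, 21, 21, 180], [430.3, 106.4]), ([211, 208, 53, 65, 1479], [235.8, 241.2]), ([292, 246, 32, 38, 1080], [307.2, 265.2])]
tcp [ 0.1483 -0.5556  0.2423] yaw 0.2608 shift [ 418.6 -204.5 -107.7] turn 0.2608
```

```bash
python3 -m jog '[[1,42,-20,-11,0],[1,42,-20,-11,0],[1,42,-20,-11,0],[1,42,-20,-11,0],[1,42,-20,-11,0],[1,42,-20,-11,0],[1,42,-20,-11,0],[1,42,-20,-11,0],[1,41,-20,-10,0.13],[1,35,-32,-10,0.13]]'
python3 - <<'E'
from h import *
w=optics.grab_frame("wrist"); R=np.array(w["R"]); print("cam",-R.T@w["t"],R[2]); go([.5,-.25,.35],0)
m=np.load("m.npy")
f=optics.grab_frame("top"); g=optics.grab_frame("side")
wts=[]
for k,M,c in ((f,m[0],(196,200)),(g,m[1],(235,241))):
    n,l=cv2.connectedComponents(M.astype(np.uint8)); q=(l==l[c[1],c[0]]).astype(np.uint8)
    hull=cv2.convexHull(np.argwhere(q)[:,::-1].astype(np.int32)); h=np.zeros((384,512),np.uint8); cv2.fillConvexPoly(h,hull,1); wts.append((k,h.astype(float)))
def cost(p,a=-np.radians(35)):
    X=(PLATE@ry(a).T)@rz(p[3]).T+p[:3]
    return sum(np.abs(sil(k,[X])-h).sum() for k,h in wts)
best=None
for y in (-.05,0,.05):
    r=minimize(cost,[.5,.17,.065,y],method="Nelder-Mead",options=dict(initial_simplex=np.array([[.5,.17,.065,y]]+[[.5+.03*(i==0),.17+.03*(i==1),.065+.02*(i==2),y+.06*(i==3)] for i in range(4)]),maxiter=250))
    print(r.x.round(4),r.fun)
cv2.imwrite("pics/c.png",cv2.resize(w["img"],(800,600)))
E
```

```text
clock: 1.6
position: [0.498, -0.247, 0.3509]
tool_rot: [0.0, 1.0, -0.002, 0.0]
wrist_force: [1.1, -0.9, -0.1]
grip_width: 0.0855
grasp_force: 0.0
cam [ 0.56863102 -0.2481058   0.48176354] [-0.27317528  0.00123033 -0.96196349]
tcp [ 0.502  -0.2414  0.3529] yaw -0.0111 shift [-1.9  8.6  2.8] turn -0.0111
[ 0.5068  0.2233  0.0565 -0.0446] 194622.375
[ 0.5056  0.2194  0.079  -0.0564] 194614.75
[ 0.5066  0.2196  0.0813 -0.0212] 194636.75
```

View pics/c.png

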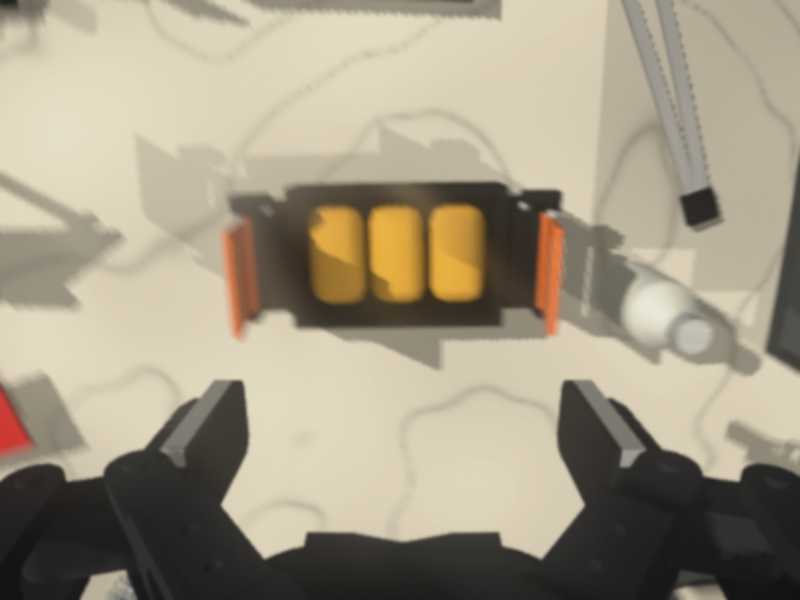

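The wrist view shows the carrier with its rim corners near (287,185), (510,185) and (500,325), and the flaps at (238,275) and (550,275) of 800 px. Next I'll fit the carrier and lid poses.

```bash
cat >> h.py <<'E'
def flap(p,s,a,t=.003):
    # s=+1 flap_a; a hinge angle
    y=np.array([[x,s*(.122-np.cos(a)*l+np.sin(a)*n*1),.062+np.sin(a)*l+np.cos(a)*n] for x in(-.038,.038) for l in (0.0,.075) for n in (-t,t)])
    return y@rz(p[2]).T+[p[0],p[1],0]
def body(p): return box(-.06,.06,-.09,.09,0,.05)@rz(p[2]).T+[p[0],p[1],0]
def lidfit(views,p0,tilt,free,extra=0):
    wts=[]
    for k,c in views:
        m=red(k); n,l,st,ce=cv2.connectedComponentsWithStats(m.astype(np.uint8)); c=proj(k,[c])[0]
        i=1+min(range(n-1),key=lambda i:np.hypot(*(ce[i+1]-c))+(1e4 if st[i+1][4]<300 else 0)); q=(l==i)
        h=np.zeros((384,512),np.uint8); cv2.fillConvexPoly(h,cv2.convexHull(np.argwhere(q)[:,::-1].astype(np.int32)),1); wts.append((k,h.astype(float)))
    def X(p): 
        P=np.array(p0,float); P[free]=p; return (PLATE@ry(-P[4]).T)@rz(P[3]).T+P[:3]
    cost=lambda p:sum(np.abs(sil(k,[X(p)])-h).sum()/h.sum() for k,h in wts)
    x0=np.array(p0,float)[free]; st=np.array([.02,.02,.015,.06,.1])[free]
    r=minimize(cost,x0,method="Nelder-Mead",options=dict(initial_simplex=np.vstack([x0]+[x0+st*e for e in np.eye(len(x0))]),maxiter=300,xatol=1e-5,fatol=1e-5))
    return r.x,r.fun
E
python3 - <<'E'
from h import *
f=optics.grab_frame("top"); g=optics.grab_frame("side"); w=optics.grab_frame("wrist")
for v in ([f,g],[f],[g]):
    x,c=lidfit([(k,(.5,.2,.08)) for k in v],[.5,.2,.065,-.04,np.radians(35)],35,[0,1,2,3]); print("lid",x.round(4),round(c,3))
W=[(k,orange(k)) for k in (w,g)]
dark=(w["img"].max(2)<60).astype(np.uint8)
def views(p):
    return [sil(k,[flap(p,1,p[3]),flap(p,-1,p[4])]) for k,_ in W]
x0=np.array([.475,-.233,.029,1.4,1.4])
E0=[]
for k,o in W:
    roi=cv2.dilate((sil(k,[flap(x0,1,1.4),flap(x0,-1,1.4)])>0).astype(np.uint8),np.ones((25,25)))>0
    E0.append((o&roi).astype(float)); print("orange",E0[-1].sum())
cx=slice(195,310)
col=dark.copy(); col[:90]=0; col[240:]=0; 
D=np.zeros((384,512)); 
for u in range(195,310):
    r=np.where(col[:,u])[0]
    if len(r): D[r[0]:r[-1]+1,u]=1
print("dark rows",[ (np.where(D[:,u])[0][[0,-1]]).tolist() for u in (200,250,305)])
def cost(p,parts=(0,1,2)):
    c=0
    for i,v in enumerate(views(p)):
        if i in parts: c+=np.abs(v-E0[i]).sum()/E0[i].sum()
    if 2 in parts: c+=2*np.abs(sil(w,[body(p)])-D)[:,cx].sum()/D[:,cx].sum()
    return c
st=np.diag([.01,.01,.04,.1,.1])
for parts in ((0,1,2),(0,2)):
    r=minimize(cost,x0,args=(parts,),method="Nelder-Mead",options=dict(initial_simplex=np.vstack([x0]+[x0+s for s in st]),maxiter=350)); print("carrier",r.x.round(4),r.fun)
go([.5,.13,.33],0)
E
```

```text
lid [ 0.506   0.2198  0.0635 -0.0178] 0.124
lid [ 0.5065  0.2233  0.0608 -0.0415] 0.042
lid [ 0.5118  0.2067  0.0494 -0.0087] 0.036
orange 989.0
orange 672.0Traceback (most recent call last):
  File "<stdin>", line 20, in <module>
IndexError: index 0 is out of bounds for axis 0 with size 0
```

```bash
python3 - <<'E'
from h import *
g=optics.grab_frame("side"); w=optics.grab_frame("wrist"); np.save("w.npy",w,allow_pickle=True)
print(w["img"].max(2)[100:225:5,200].tolist(), w["img"].max(2)[100:225:5,255].tolist())
W=[(k,orange(k)) for k in (w,g)]
x0=np.array([.475,-.233,.029,1.4,1.4]); E0=[]
for k,o in W:
    roi=cv2.dilate((sil(k,[flap(x0,1,1.4),flap(x0,-1,1.4)])>0).astype(np.uint8),np.ones((25,25)))>0
    E0.append((o&roi).astype(float))
col=(w["img"].max(2)<100).astype(np.uint8); col[:95]=0; col[215:]=0
D=np.zeros((384,512)); U=[]
for u in range(195,310):
    r=np.where(col[:,u])[0]
    if len(r)>10: D[r[0]:r[-1]+1,u]=1; U.append(u)
print(len(U),[(u,np.where(D[:,u])[0][[0,-1]].tolist()) for u in U[::25]])
def cost(p,parts=(0,1,2)):
    c=0
    for i,k in enumerate((w,g)):
        if i in parts: c+=np.abs(sil(k,[flap(p,1,p[3]),flap(p,-1,p[4])])-E0[i]).sum()/E0[i].sum()
    if 2 in parts: c+=2*np.abs(sil(w,[body(p)])-D)[:,U].sum()/D[:,U].sum()
    return c
st=np.diag([.01,.01,.04,.1,.1])
for parts in ((0,1,2),(0,2)):
    r=minimize(cost,x0,args=(parts,),method="Nelder-Mead",options=dict(initial_simplex=np.vstack([x0]+[x0+s for s in st]),maxiter=350)); print("carrier",r.x.round(4),r.fun)
v=w["img"].copy()
for P in (flap(r.x,1,r.x[3]),flap(r.x,-1,r.x[4]),body(r.x)[1::2]): cv2.polylines(v,[cv2.convexHull(proj(w,P).round().astype(np.int32))],True,(0,255,0),1)
cv2.imwrite("pics/d.png",cv2.resize(v[80:240,120:380],(780,480)))
go([.44,.13,.33],0)
E
```

```text
[196, 195, 195, 190, 92, 91, 88, 107, 129, 135, 202, 125, 121, 112, 107, 103, 83, 63, 56, 58, 61, 67, 177, 223, 223] [193, 192, 192, 176, 105, 97, 113, 220, 225, 229, 229, 229, 229, 229, 229, 229, 228, 225, 180, 66, 66, 71, 143, 151, 150]
115 [(195, [119, 208]), (220, [118, 209]), (245, [118, 208]), (270, [117, 208]), (295, [116, 207])]
carrier [ 0.4753 -0.2404  0.0253  1.3281  1.4326] 1.2039392507062971
carrier [ 0.4761 -0.2406  0.016   1.3287  1.4325] 0.9711233718697134
tcp [ 0.4957 -0.2493  0.3498] yaw -0.0005 shift [ -55.8 -379.2   19.9] turn -0.0005
```

View pics/d.png

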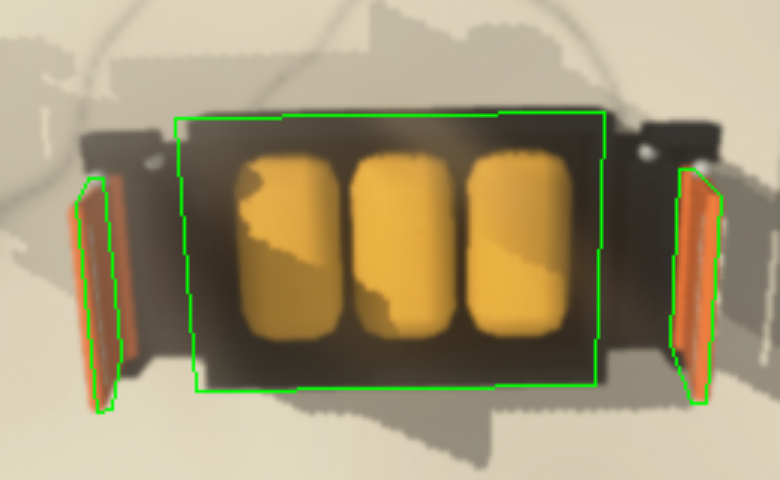

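```bash
python3 - <<'E'
from h import *
w=np.load("w.npy",allow_pickle=True).item()
for n,c in (("BL",(205,390)),("BR",(607,384)),("TL",(188,115)),("TR",(613,109))):
    print(n,onplane(w,(c[0]/3+120,c[1]/3+80),.05).round(4))
b,g,r=[w["img"][...,i].astype(int) for i in range(3)]
o=(r>90)&(r>1.7*g)&(g>b); x0=np.array([.476,-.242,.02,1.4,1.4])
roi=cv2.dilate((sil(w,[flap(x0,1,1.4),flap(x0,-1,1.4)])>0).astype(np.uint8),np.ones((21,21)))>0
o=(o&roi).astype(float); print([np.argwhere(o[:,a:b_])[:,1].min()+a for a,b_ in((0,256),(256,512))],[np.argwhere(o[:,a:b_])[:,1].max()+a for a,b_ in((0,256),(256,512))],o.sum())
cost=lambda p:np.abs(sil(w,[flap(p,1,p[3]),flap(p,-1,p[4])])-o).sum()/o.sum()
st=np.diag([.01,.01,.04,.1,.1])
for s in (1,-1):
  r=minimize(cost,x0,method="Nelder-Mead",options=dict(initial_simplex=np.vstack([x0]+[x0+e*s for e in st]),maxiter=400)); print(r.x.round(4),r.fun)
E
```

```text
BL [ 0.4143 -0.1565  0.05  ]
BR [ 0.4173 -0.3369  0.05  ]
TL [ 0.536  -0.1558  0.05  ]
TR [ 0.5384 -0.3333  0.05  ]
[np.int64(144), np.int64(344)] [np.int64(154), np.int64(360)] 1037.0
[ 0.4774 -0.2407  0.0169  1.3511  1.4326] 0.8126205400192864
[ 0.4767 -0.2407  0.0186  1.3497  1.432 ] 0.813102700096432
```

```bash
python3 -m jog '[[1,-5,-38,2,0],[1,-5,-38,2,0],[1,-5,-38,2,0],[1,-5,-38,2,0],[1,-5,-38,2,0],[1,-5,-38,2,0],[1,-5,-38,2,0],[1,-5,-38,2,0],[1,-5,-38,2,0],[1,-5,-38,2,0]]'
python3 - <<'E'
from h import *
robot.sense(); optics.grab_frame("top"); optics.grab_frame("top"); w=optics.grab_frame("wrist"); np.save("w2.npy",w,allow_pickle=True)
go([.44,.13,.33],0)
x,c=lidfit([(w,(.5,.2,.08))],[.508,.215,.06,-.03,np.radians(35)],35,[0,1,2,3]); print("lid",x.round(4),round(c,3))
v=w["img"].copy(); L=lambda B:(B@ry(-np.radians(35)).T)@rz(x[3]).T+x[:3]
for P in (L(PLATE),L(BLOCK)): cv2.polylines(v,[cv2.convexHull(proj(w,P).round().astype(np.int32))],True,(0,255,0),1)
cv2.imwrite("pics/e.png",cv2.resize(v,(800,600)))
E
```

```text
clock: 3.0
position: [0.446, 0.132, 0.3301]
tool_rot: [0.0, 1.0, -0.001, 0.0]
wrist_force: [0.7, -0.2, 0.5]
grip_width: 0.0854
grasp_force: 0.0
tcp [0.4459 0.1324 0.33  ] yaw 0.0033 shift [-5.9  2.4  0. ] turn 0.0033
lid [ 0.5469  0.2129 -0.3533 -0.0028] 0.392
```

View pics/e.png

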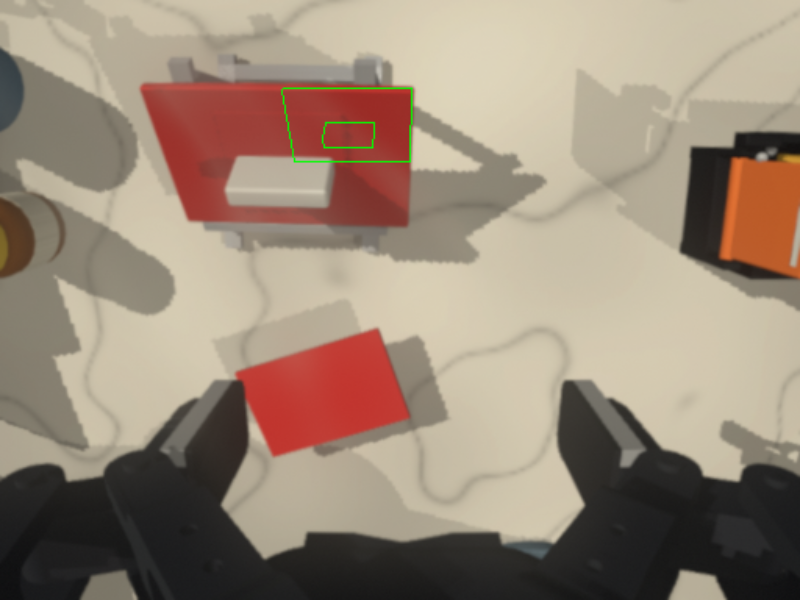

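The wrist view shows the tilted lid with outline corners (141,85), (413,88), (408,227) and (188,219), and its block between (226,157) and (334,208). The fit overlay missed because the mask was bad, so I'll solve from the corners.

```bash
python3 - <<'E'
from h import *
from scipy.optimize import least_squares
w=np.load("w2.npy",allow_pickle=True).item()
uv=np.array([(141,85),(413,88),(408,227),(188,219)])*.64
P=np.array([[.06,.09,0],[.06,-.09,0],[-.06,-.09,.008],[-.06,.09,.008]])
for free in (0,1):
    f=lambda p:(proj(w,(P@ry(-(p[4] if free else np.radians(35))).T)@rz(p[3]).T+p[:3])-uv).ravel()
    r=least_squares(f,[.508,.215,.06,-.03,.6],x_scale=[.01,.01,.01,.1,.1]); print(r.x.round(4),r.fun.round(1))
p=r.x
b,g,rr=[w["img"][...,i].astype(int) for i in range(3)]
m=((rr>70)&(rr>2.2*g)&(rr>2.2*b)).astype(np.uint8); n,l,st,ce=cv2.connectedComponentsWithStats(m); i=l[75,150]; print(i,st[i])
h=np.zeros((384,512),np.uint8); cv2.fillConvexPoly(h,cv2.convexHull(np.argwhere(l==i)[:,::-1].astype(np.int32)),1)
X=lambda p,B=PLATE,a=np.radians(35):(B@ry(-a).T)@rz(p[3]).T+p[:3]
c=lambda p:np.abs(sil(w,[X(p)])-h).sum()/h.sum()
x0=np.array([.508,.215,.06,-.03]); r=minimize(c,x0,method="Nelder-Mead",options=dict(initial_simplex=np.vstack([x0]+[x0+e for e in np.diag([.02,.02,.015,.06])]),maxiter=300)); print(r.x.round(4),r.fun)
q=r.x; blk=(BLOCK.mean(0)+[0,0,.006])@ry(-np.radians(35)).T@rz(q[3]).T+q[:3]; print("grasp pt",blk, "block px",(proj(w,X(q,BLOCK))/.64).round().tolist())
for z in (.18,): go([blk[0],blk[1],z],q[3])
E
```

```text
[ 0.507   0.2189  0.0603 -0.027   0.6   ] [ 1.3 -1.2 -0.4 -1.  -0.9  0.6 -0.2  2.1]
[ 0.5072  0.2183  0.0626 -0.0289  0.6598] [-0.1 -0.4  0.3  0.3 -0.4 -0.6  0.2  0.6]
1 [  91   54  173   90 9828]
[ 0.5084  0.2205  0.0539 -0.0167] 0.019111756639722862
grasp pt [0.48918911 0.2208012  0.08130505] block px [[333.0, 172.0], [328.0, 206.0], [241.0, 171.0], [229.0, 205.0], [332.0, 154.0], [326.0, 189.0], [237.0, 153.0], [224.0, 187.0]]
tcp [0.4459 0.1324 0.33  ] yaw 0.0033 shift [ 43.7 -88.2 150. ] turn 0.02
```

```bash
python3 -m jog '[[1,4,-9,17,0],[1,4,-9,17,0],[1,4,-9,17,0],[1,4,-9,17,0],[1,4,-9,17,0],[1,4,-9,17,0],[1,4,-9,17,0],[1,5,-9,17,0],[1,5,-8,17,0.02],[1,5,-8,17,0]]'
python3 - <<'E'
from h import *
from scipy.optimize import least_squares
w0=np.load("w2.npy",allow_pickle=True).item(); p=np.array([.4459,.1324,.33])
uv=np.array([(245,381),(562,381)])*.64
r=least_squares(lambda q:(proj(w0,[[p[0]+q[0],p[1]+.0427+q[2],p[2]+q[1]],[p[0]+q[0],p[1]-.0427+q[2],p[2]+q[1]]])-uv).ravel(),[.01,0,0]); print("tip x,z,y rel TCP",r.x,r.fun)
optics.grab_frame("top"); w=optics.grab_frame("wrist"); go([.488,.220,.078],-.022)
q=np.array([.5075,.2195,.058,-.022]); v=w["img"].copy(); L=lambda B:(B@ry(-np.radians(35)).T)@rz(q[3]).T+q[:3]
for P in (L(PLATE),L(BLOCK)): cv2.polylines(v,[cv2.convexHull(proj(w,P).round().astype(np.int32))],True,(0,255,0),1)
cv2.imwrite("pics/f.png",cv2.resize(v,(800,600)))
E
```

```text
clock: 4.15
position: [0.4905, 0.2177, 0.1595]
tool_rot: [0.0, 1.0, -0.011, 0.0]
wrist_force: [0.6, -0.0, 0.3]
grip_width: 0.0854
grasp_force: 0.0
tip x,z,y rel TCP [0.00923796 0.00106413 0.00071701] [ 0.00608104 -0.43997384  0.00227017  0.44000031]
tcp [0.4889 0.2178 0.1578] yaw -0.021 shift [-0.6 -2.3 79.8] turn 0.001
```

View pics/f.png

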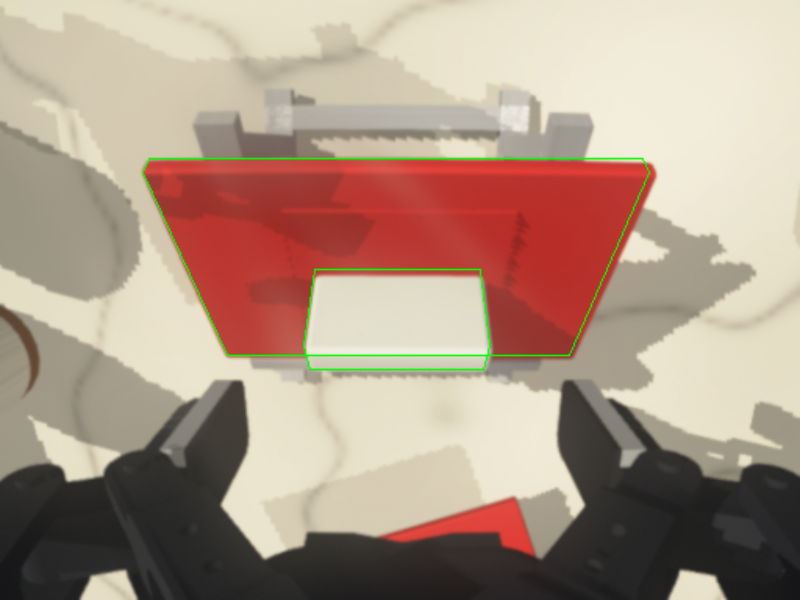

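The overlay matches within about 1.5 mm. The fingertips when open are about level with the TCP, so I descend to TCP z of about 0.0685.

```bash
python3 -m jog '[[1,-1,-1.5,13,0.01],[1,0,0,13,0],[1,0,0,13,0],[1,0,0,13,0],[1,0,0,12,0],[1,0,0,12,0],[1,0,0,8,0],[1,0,0,5,0],[1,0,0,0,0],[1,0,0,0,0]]'
python3 - <<'E'
from h import *
go([.4878,.2192,.0685],-.031); s=robot.sense(); print(s["wrist_force"].round(1))
E
```

```text
clock: 5.25
position: [0.4887, 0.2214, 0.0715]
tool_rot: [-0.0, 1.0, -0.015, 0.0]
wrist_force: [-0.3, -0.0, -0.4]
grip_width: 0.0853
grasp_force: 0.0
tcp [0.4887 0.2214 0.0715] yaw -0.0291 shift [-0.9  2.2  3. ] turn 0.0019
[-0.3 -0.  -0.4]
```

```bash
python3 -m jog '[[1,-0.5,1,2,0],[0.7,0,0,0,0],[0.5,0,0,0,0],[0.3,0,0,0,0],[0,0,0,0,0],[0,0,0,0,0],[0,0,0,0,0],[0,0,0,0,0],[0,0,0,0,0],[0,0,0,0,0]]'
python3 - <<'E'
from h import *
s=robot.sense(); print(s["wrist_force"].round(1),s["moment"].round(2)); go([.4878,.2192,.0685],-.031)
E
```

```text
clock: 6.25
position: [0.488, 0.2198, 0.0701]
tool_rot: [0.001, 1.0, -0.014, 0.0]
wrist_force: [-1.9, -3.2, 5.8]
grip_width: 0.0694
grasp_force: 78.0
[-1.9 -3.2  5.8] [-0.83  0.46 -0.04]
tcp [0.488  0.2198 0.0701] yaw -0.0288 shift [-0.2  0.6  1.6] turn 0.0022
```

```bash
python3 -m jog '[[0,0,0,-8,0],[0,0,0,-16,0],[0,0,0,-24,0],[0,0,0,-24,0],[0,0,0,-24,0],[0,-3,30,-4,0],[0,-4,46,0,0],[0,-4,46,0,0],[0,-4,46,0,0],[0,-4,46,0,0]]'
python3 - <<'E'
from h import *
s=robot.sense(); print(s["wrist_force"].round(1),s["moment"].round(2),s["grip_width"],s["grasp_force"]); optics.grab_frame("top"); w=optics.grab_frame("wrist"); p,R=tool(); go([.47,0,.17],.0)
cv2.imwrite("pics/g.png",cv2.resize(w["img"],(800,600)))
E
```

```text
clock: 7.25
position: [0.4619, 0.0056, 0.1695]
tool_rot: [-0.0, 1.0, -0.014, 0.0]
wrist_force: [1.7, 0.3, -3.5]
grip_width: 0.0692
grasp_force: 77.7
[ 1.7  0.3 -3.5] [-0.04  0.03  0.  ] 0.06916302218174124 77.66970053315163
tcp [0.4622 0.0022 0.1696] yaw -0.0353 shift [ 7.8  1.9 -0.4] turn -0.0353
```

View pics/g.png

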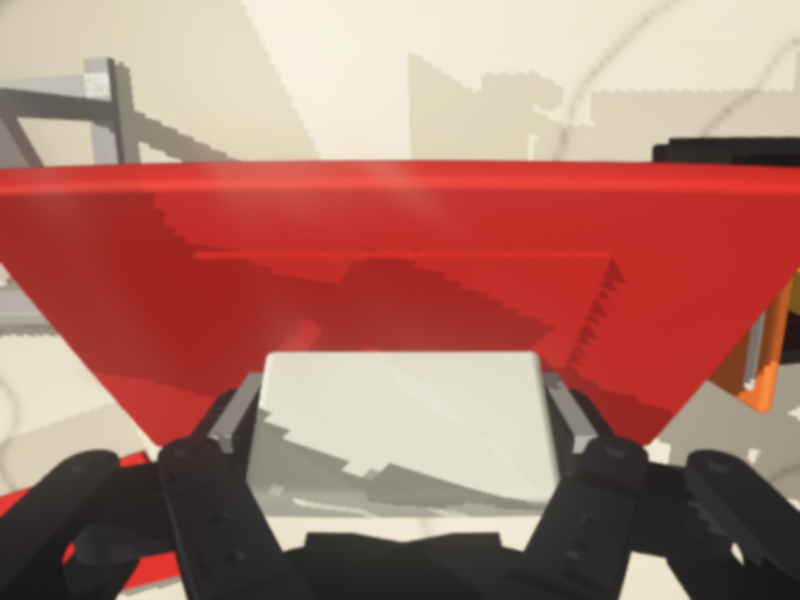

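The lid is held firmly and still tilted 35°. I'll level it by pressing its low edge on the free counter so it pivots between the pads.

```bash
python3 -m jog '[[0,0,-8,12,0],[0,0,-7,16,0],[0,0,0,18,0],[0,0,0,18,0],[0,0,0,18,0],[0,0,0,14,0],[0,0,0,10,0],[0,0,0,6,0],[0,0,0,4,0],[0,0,0,0,0]]'
python3 - <<'E'
from h import *
s=robot.sense(); print(s["wrist_force"].round(1),s["moment"].round(2)); go([.492,.02,.0165],-.03)
E
```

```text
clock: 8.35
position: [0.463, 0.0224, 0.053]
tool_rot: [-0.0, 1.0, -0.014, -0.0]
wrist_force: [-0.5, -1.4, -3.5]
grip_width: 0.0691
grasp_force: 78.4
[-0.5 -1.4 -3.5] [0.04 0.08 0.03]
tcp [0.463  0.0224 0.053 ] yaw -0.0287 shift [29.   1.6 36.5] turn 0.0013
```

```bash
python3 -m jog '[[0,0,0,5,0],[0,0,0,3,0],[0,5.3,0,2.8,0],[0,4.9,0,3.3,0],[0,4.7,0,3.8,0],[0,4.3,0,4.1,0],[0,4,0,4.5,0],[0,0,0,0,0],[0,0,0,0,0],[0,0,0,0,0]]'
python3 - <<'E'
from h import *
s=robot.sense(); print(s["wrist_force"].round(1),s["moment"].round(2)); go([.492,.02,.0165],-.03)
E
```

```text
clock: 9.35
position: [0.4871, 0.0211, 0.0276]
tool_rot: [0.0, 1.0, -0.015, 0.0]
wrist_force: [-3.2, 1.0, 7.5]
grip_width: 0.0694
grasp_force: 80.1
[-3.2  1.   7.5] [ 0.11  1.12 -0.01]
tcp [0.4871 0.0211 0.0276] yaw -0.0292 shift [ 5.   1.  11.1] turn 0.0008
```

```bash
python3 -m jog '[[0,2,0,2.5,0],[0,1.8,0,2.5,0],[0,1.6,0,2.5,0],[0,1.4,0,2.5,0],[0,0,0,1,0],[0,0,0,1,0],[0,0,0,0,0],[0,0,0,0,0],[0,0,0,0,0],[0,0,0,0,0]]'
python3 - <<'E'
from h import *
s=robot.sense(); print(s["wrist_force"].round(1),s["moment"].round(2)); go([.492,.02,.0165],-.03); optics.grab_frame("top");w=optics.grab_frame("wrist"); cv2.imwrite("pics/i.png",cv2.resize(w["img"],(800,600)))
E
```

```text
clock: 10.35
position: [0.4957, 0.0209, 0.0165]
tool_rot: [0.0, 1.0, -0.015, 0.002]
wrist_force: [0.3, 1.9, 9.2]
grip_width: 0.0692
grasp_force: 71.9
[0.3 1.9 9.2] [0.3  0.62 0.01]
tcp [0.4957 0.0209 0.0165] yaw -0.0294 shift [-3.7  1.  -0. ] turn 0.0006
```

View pics/i.png

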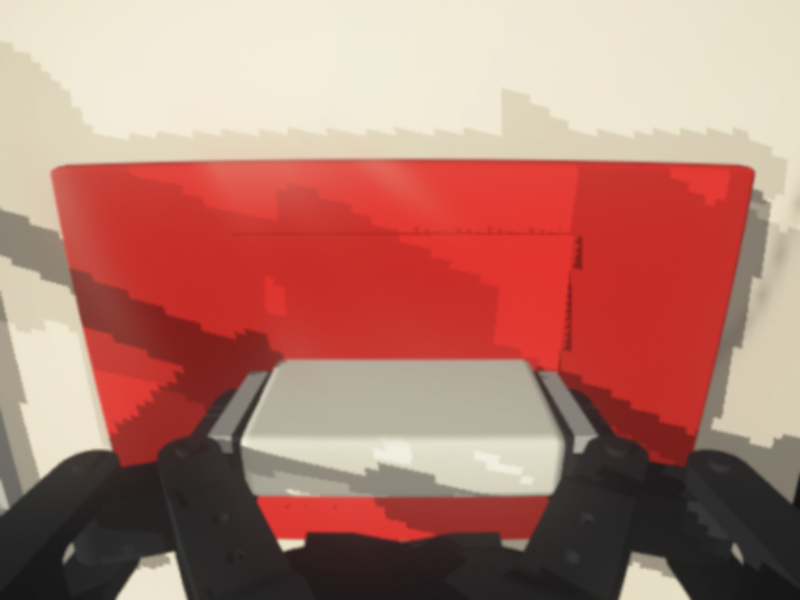

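```bash
python3 -m jog '[[0,0,0,1,0],[0,0,0,1,0],[0,0,0,0,0],[1,0,0,0,0],[1,0,0,0,0],[1,0,0,0,0],[1,0,0,0,0],[1,0,0,0,0],[1,0,0,0,0],[1,0,0,0,0]]'
python3 - <<'E'
from h import *
s=robot.sense(); print(s["wrist_force"].round(1),s["moment"].round(2),s["grip_width"]); go([.492,.02,.0165],-.03); optics.grab_frame("top");w=optics.grab_frame("wrist"); np.save("w3.npy",w,allow_pickle=True)
b,g,rr=[w["img"][...,i].astype(int) for i in range(3)]
m=((rr>70)&(rr>2.2*g)&(rr>2.2*b)).astype(np.uint8); rows=slice(60,290)
# fit flat lid (z=0) on the upper part of the picture only
M=m[:270].astype(float); M=cv2.morphologyEx(M,cv2.MORPH_CLOSE,np.ones((9,9)))
mask=np.ones((270,512)); mask[215:]=0
X=lambda p:(PLATE@ry(-p[3]).T)@rz(p[2]).T+[p[0],p[1],0.0+.06*abs(np.sin(p[3]))]
c=lambda p:(np.abs(sil(w,[X(p)])[:270]-M)*mask).sum()/(M*mask).sum()
x0=np.array([.496,.021,-.03,0.0]); r=minimize(c,x0,method="Nelder-Mead",options=dict(initial_simplex=np.vstack([x0]+[x0+e for e in np.diag([.01,.01,.04,.05])]),maxiter=300)); print(r.x.round(4),r.fun)
E
```

```text
clock: 11.45
position: [0.4931, 0.021, 0.0127]
tool_rot: [-0.0, 1.0, -0.015, -0.0]
wrist_force: [-0.0, -0.8, -0.2]
grip_width: 0.0855
grasp_force: 0.0
[-0.  -0.8 -0.2] [0.01 0.02 0.01] 0.08547365824147891
tcp [0.4931 0.021  0.0127] yaw -0.0292 shift [-1.   1.1 -3.8] turn 0.0008
[ 5.043e-01  1.970e-02 -2.530e-02 -1.000e-04] 0.033212456036918823
```

```bash
python3 - <<'E'
from h import *
w=np.load("w3.npy",allow_pickle=True).item()
g=cv2.cvtColor(w["img"],cv2.COLOR_BGR2HSV)
col=w["img"][:,256].astype(int); print([ (i,col[i].tolist()) for i in range(215,345,4)])
for x in (.493,.498,.504):
    B=BLOCK@rz(-.025).T+[x,.0197,0]; print(x,(proj(w,B)).round(1)[[0,1,4,5]].tolist(), proj(w,[[x+.06,.0197,.008],[x+.06,.0197,0],[x-.06,.0197,.008]]).round(1).tolist())
red_=((w["img"][...,2]>70)&(w["img"][...,2]>2.2*w["img"][...,1])); r=np.where(red_[:,256])[0]; print(r.min(),r.max())
go([.5,.02,.02],-.025)
E
```

```text
[(215, [53, 60, 203]), (219, [69, 77, 201]), (223, [146, 161, 170]), (227, [147, 163, 171]), (231, [150, 165, 171]), (235, [150, 167, 173]), (239, [152, 168, 173]), (243, [152, 168, 173]), (247, [153, 169, 174]), (251, [154, 169, 174]), (255, [154, 170, 175]), (259, [170, 188, 193]), (263, [213, 229, 232]), (267, [223, 237, 240]), (271, [226, 240, 243]), (275, [226, 240, 242]), (279, [226, 239, 241]), (283, [224, 238, 240]), (287, [223, 238, 240]), (291, [197, 219, 222]), (295, [196, 217, 221]), (299, [167, 184, 189]), (303, [55, 63, 157]), (307, [53, 60, 157]), (311, [51, 58, 157]), (315, [48, 55, 156]), (319, [47, 53, 156]), (323, [45, 50, 156]), (327, [44, 49, 155]), (331, [42, 47, 155]), (335, [39, 44, 153]), (339, [37, 42, 152]), (343, [40, 44, 168])]
0.493 [[336.2, 274.2], [360.4, 331.2], [338.7, 241.9], [365.1, 291.4]] [[254.5, 121.3], [254.7, 119.7], [262.2, 365.4]]
0.498 [[336.7, 264.3], [361.5, 319.2], [339.2, 231.3], [366.3, 278.1]] [[254.1, 108.4], [254.3, 107.5], [261.9, 357.6]]
0.504 [[337.3, 252.2], [362.8, 304.3], [339.8, 218.4], [367.6, 261.7]] [[253.6, 92.6], [253.8, 92.7], [261.6, 348.1]]
94 345
tcp [0.4931 0.021  0.0128] yaw -0.0292 shift [ 7.   0.8 -7.2] turn -0.0042
```

```bash
python3 -m jog '[[1,0,0,-5,0],[1,5,1,0,-0.004],[1,5.5,0,0,0],[1,0,0,0,0],[0.6,0,0,0,0],[0.3,0,0,0,0],[0,0,0,0,0],[0,0,0,0,0],[0,0,0,0,0],[0,0,0,0,0]]'
python3 -m jog '[[0,0,0,-6,0],[0,0,0,-14,0],[0,0,0,-22,0],[0,0,0,-22,0],[0,0,0,-22,0],[0,0,0,-22,0],[0,0,0,-22,0],[0,0,0,-10,0],[0,0,0,0,0],[0,0,0,0,0]]'
python3 - <<'E'
from h import *
s=robot.sense(); print(s["wrist_force"].round(1),s["moment"].round(2),s["grip_width"]); optics.grab_frame("top");w=optics.grab_frame("wrist"); np.save("w4.npy",w,allow_pickle=True)
p,R=tool(); print(p)
b,g,rr=[w["img"][...,i].astype(int) for i in range(3)]
m=((rr>70)&(rr>2.2*g)&(rr>2.2*b)).astype(np.uint8)
M=cv2.morphologyEx(m[:270].astype(float),cv2.MORPH_CLOSE,np.ones((9,9))); mask=np.ones((270,512)); mask[205:]=0
z0=p[2]-.018
X=lambda q:(PLATE@ry(-q[3]).T)@rz(q[2]).T+[q[0],q[1],z0]
c=lambda q:(np.abs(sil(w,[X(q)])[:270]-M)*mask).sum()/(M*mask).sum()
x0=np.array([p[0],p[1],-.03,0.0]); r=minimize(c,x0,method="Nelder-Mead",options=dict(initial_simplex=np.vstack([x0]+[x0+e for e in np.diag([.01,.01,.04,.05])]),maxiter=300)); print(r.x.round(4),r.fun)
# carrier point: lid origin -> carrier
go([.476,-.2455,p[2]],.016)
E
```

```text
clock: 12.55
position: [0.5038, 0.0198, 0.018]
tool_rot: [-0.0, 1.0, -0.013, 0.0]
wrist_force: [-0.8, 0.6, 5.5]
grip_width: 0.0692
grasp_force: 69.0
clock: 13.55
position: [0.5029, 0.0198, 0.1571]
tool_rot: [-0.0, 1.0, -0.013, -0.001]
wrist_force: [-0.4, -0.3, -4.3]
grip_width: 0.069
grasp_force: 69.0
[-0.4 -0.3 -4.3] [ 0.03 -0.01 -0.01] 0.06899838843398548
[0.502516   0.01991291 0.15640293]
[ 0.5027  0.0188 -0.0261 -0.0268] 0.013748930331375963
tcp [0.5025 0.0199 0.1564] yaw -0.0253 shift [-1.98e+01  2.66e+02 -1.00e-01] turn -0.0413
```

```bash
python3 -m jog '[[0,0,0,-25,0],[0,0,0,-40,0],[0,-2,25,-5,0],[0,-3,40,0,0],[0,-3,45,0,0],[0,-4,45,0,0],[0,-3,45,0,0],[0,-3,40,0,0],[0,-2,25,0,-0.041],[0,0,0,0,0]]'
python3 - <<'E'
from h import *
optics.grab_frame("top");w=optics.grab_frame("wrist"); s=robot.sense(); p=s["position"]
b,g,rr=[w["img"][...,i].astype(int) for i in range(3)]
m=((rr>70)&(rr>2.2*g)&(g<1.5*b)).astype(np.uint8); n,l,st,ce=cv2.connectedComponentsWithStats(m); l=l==1+np.argmax(st[1:,4])
M=cv2.morphologyEx(l[:270].astype(np.uint8),cv2.MORPH_CLOSE,np.ones((9,9))).astype(float); mask=np.ones((270,512)); mask[205:]=0
z0=p[2]-.018
X=lambda q:(PLATE@ry(-q[3]).T)@rz(q[2]).T+[q[0],q[1],z0]
c=lambda q:(np.abs(sil(w,[X(q)])[:270]-M)*mask).sum()/(M*mask).sum()
x0=np.array([p[0],p[1],.016,0.0]); r=minimize(c,x0,method="Nelder-Mead",options=dict(initial_simplex=np.vstack([x0]+[x0+e for e in np.diag([.01,.01,.04,.05])]),maxiter=300)); print(r.x.round(4),r.fun)
go([.476,-.2448,.068],.016); print([robot.sense()["position"].round(4).tolist()])
cv2.imwrite("pics/j.png",cv2.resize(w["img"],(800,600)))
E
```

```text
clock: 14.65
position: [0.4758, -0.2477, 0.2263]
tool_rot: [-0.0, 1.0, 0.006, -0.001]
wrist_force: [0.4, 0.8, -4.1]
grip_width: 0.0687
grasp_force: 70.1
[ 0.4765 -0.2473  0.0134 -0.078 ] 0.017500587268029128
tcp [ 0.4762 -0.2446  0.2263] yaw 0.0138 shift [1.000e-01 5.000e-01 1.583e+02] turn -0.0022
[[0.4762, -0.2446, 0.2263]]
```

View pics/j.png

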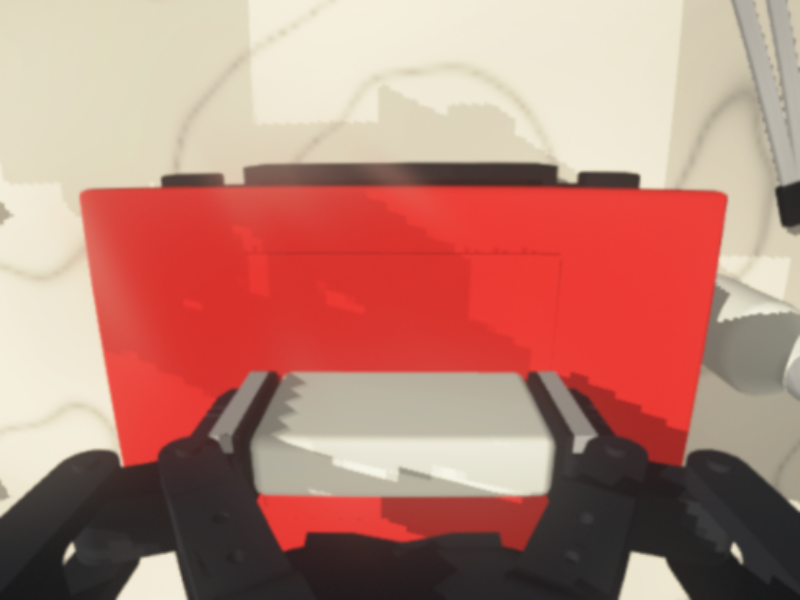

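```bash
python3 - <<'E'
from h import *
w=optics.grab_frame("wrist")
im=cv2.cvtColor(w["img"],cv2.COLOR_BGR2HSV); v=w["img"].max(2).astype(int); sat=im[...,1]
r=110; row=v[r]; print("row110 dark cols",np.where(row<100)[0][[0,-1]], "row114",np.where((v[114]<100))[0][[0,-1]])
for cc in (170,256,340): print(cc,[int(a) for a in v[98:124,cc]])
for p in ([.476,-.2455,.016],[.476,-.2435,.016],[.474,-.2455,.016]):
    print(p,proj(w,body(p)[[4,5,6,7]]).round(1).tolist())
c=lambda p:0
P=[robot.sense()["position"]]
for i in range(4): optics.grab_frame("wrist"); P.append(robot.sense()["position"])
print(np.array(P).round(4).tolist())
E
```

```text
row110 dark cols [216 357] row114 [106 410]
170 [223, 223, 223, 223, 223, 221, 203, 161, 130, 124, 125, 124, 124, 124, 123, 124, 123, 123, 121, 124, 140, 173, 201, 215, 218, 217]
256 [223, 222, 222, 222, 221, 209, 150, 106, 101, 104, 107, 109, 112, 115, 117, 118, 119, 118, 118, 122, 142, 184, 212, 224, 228, 230]
340 [223, 223, 224, 223, 222, 205, 156, 92, 65, 65, 66, 66, 66, 66, 67, 67, 66, 64, 62, 63, 89, 146, 192, 220, 229, 233]
[0.476, -0.2455, 0.016] [[345.3, 104.0], [359.1, 105.9], [170.9, 104.3], [157.0, 106.3]]
[0.476, -0.2435, 0.016] [[343.3, 103.9], [356.9, 105.8], [168.9, 104.3], [154.8, 106.4]]
[0.474, -0.2455, 0.016] [[345.1, 105.9], [358.9, 108.2], [170.9, 106.3], [157.1, 108.6]]
[[0.4764, -0.2439, 0.2265], [0.4766, -0.2436, 0.2268], [0.4768, -0.2434, 0.2271], [0.477, -0.2434, 0.2274], [0.4771, -0.2435, 0.2276]]
```

```bash
cat > jf.py <<'E'
from h import *
def joint(w):
    b,g,rr=[w["img"][...,i].astype(int) for i in range(3)]
    m=((rr>70)&(rr>2.2*g)&(g<1.5*b)).astype(np.uint8); n,l,st,ce=cv2.connectedComponentsWithStats(m); l=l==1+np.argmax(st[1:,4])
    M=cv2.morphologyEx(l.astype(np.uint8),cv2.MORPH_CLOSE,np.ones((9,9))).astype(float); mask=np.ones((384,512)); mask[205:]=0
    p=robot.sense()["position"]
    X=lambda q:(PLATE@ry(-q[3]).T)@rz(q[2]).T+[q[0],q[1],q[4]]
    c=lambda q:(np.abs(sil(w,[X(q)])-M)*mask).sum()/(M*mask).sum()
    for fix in (True,False):
        x0=np.array([p[0],p[1],.016,0.0,p[2]-.018]); cc=(lambda q:c(np.array([q[0],q[1],q[2],0,q[3]]))) if fix else c
        x1=x0[[0,1,2,4]] if fix else x0; st=np.diag([.01,.01,.04,.01] if fix else [.01,.01,.04,.05,.01])
        r=minimize(cc,x1,method="Nelder-Mead",options=dict(initial_simplex=np.vstack([x1]+[x1+e for e in st]),maxiter=400)); print("lid",r.x.round(4),round(r.fun,4))
E
python3 - <<'E'
from jf import *
for i in range(2):
    w=optics.grab_frame("wrist"); joint(w); v=w["img"].max(2)
    print("dark ends",[np.where(v[r]<110)[0][[0,-1]].tolist() for r in (107,108,109)], -np.array(w["R"]).T@w["t"]-robot.sense()["position"])
    for y in (-.2455,-.2435): print(proj(w,body([.476,y,.016])[[5,7]]).round(1).tolist())
E
```

```text
lid [ 0.4775 -0.2452  0.017   0.2061] 0.0174
lid [ 0.4776 -0.2452  0.0178  0.0389  0.2046] 0.0186
dark ends [[207, 348], [207, 356], [207, 357]] [0.07064379 0.00044143 0.13072195]
[[359.5, 107.6], [158.4, 107.3]]
[[357.3, 107.5], [156.2, 107.3]]
lid [ 0.4775 -0.2454  0.0176  0.2065] 0.0173
lid [ 0.4776 -0.2454  0.0177  0.0405  0.2045] 0.0184
dark ends [[209, 348], [206, 355], [207, 357]] [0.0706505  0.00046059 0.13075988]
[[359.2, 107.7], [158.3, 107.4]]
[[357.0, 107.6], [156.1, 107.4]]
```

```bash
python3 -m jog '[[0,0,-1.5,10,0],[0,0,0,20,0],[0,0,0,24,0],[0,0,0,24,0],[0,0,0,24,0],[0,0,0,20,0],[0,0,0,12,0],[0,0,0,8,0],[0,0,0,4,0],[0,0,0,0,0]]'
python3 - <<'E'
from jf import *
s=robot.sense(); print(s["wrist_force"].round(1),s["moment"].round(2),s["position"])
w=optics.grab_frame("wrist"); joint(w)
cv2.imwrite("pics/k.png",cv2.resize(w["img"],(800,600)))
g=optics.grab_frame("side"); cv2.imwrite("pics/k2.png",cv2.resize(g["img"][110:210,250:340],(720,600),interpolation=cv2.INTER_CUBIC))
E
```

```text
clock: 16.1
position: [0.477, -0.2432, 0.0818]
tool_rot: [0.0, 1.0, 0.008, 0.0]
wrist_force: [-1.0, -0.1, -3.7]
grip_width: 0.0691
grasp_force: 70.2
[-1.  -0.1 -3.7] [-0.01 -0.   -0.01] [ 0.47702335 -0.24321429  0.08183158]
lid [ 0.4776 -0.244   0.0164  0.063 ] 0.0173
lid [ 0.4776 -0.244   0.0161  0.0113  0.0625] 0.018
```

View pics/k.png

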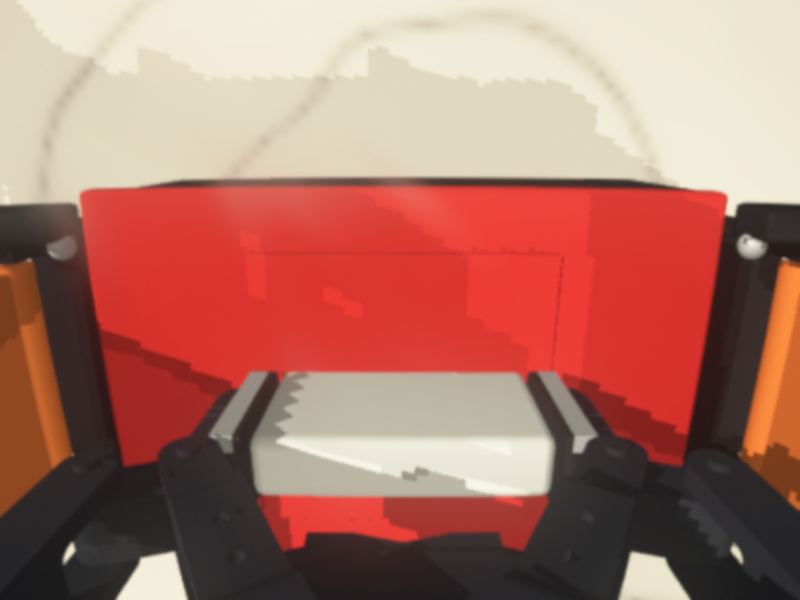

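```bash
python3 - <<'E'
from h import *
w=optics.grab_frame("wrist"); v=w["img"].max(2).astype(int)
for c in (180,256,330): print(c,v[106:126,c].tolist(), w["img"][106:126,c,2].tolist()[-8:])
for x in (.4745,.4765,.4785): print(x,[proj(w,rz(.016)@[.06,dy,z]+[x,-.244,0])[0].round(1).tolist() for z in (0,.05) for dy in (.045,0,-.045)])
E
```

```text
180 [225, 225, 225, 225, 225, 225, 225, 220, 192, 152, 132, 131, 149, 182, 208, 220, 222, 222, 221, 220] [149, 182, 208, 220, 222, 222, 221, 220]
256 [225, 226, 226, 226, 226, 226, 225, 215, 165, 135, 131, 134, 153, 192, 219, 229, 233, 234, 236, 236] [153, 192, 219, 229, 233, 234, 236, 236]
330 [225, 225, 225, 225, 225, 225, 225, 217, 166, 103, 72, 71, 97, 155, 200, 225, 233, 235, 237, 238] [97, 155, 200, 225, 233, 235, 237, 238]
0.4745 [[184.2, 116.3], [256.7, 116.0], [329.1, 116.3], [162.6, 123.2], [256.5, 122.7], [350.4, 123.1]]
0.4765 [[184.1, 113.1], [256.7, 112.7], [329.3, 113.0], [162.4, 119.0], [256.6, 118.4], [350.7, 118.9]]
0.4785 [[184.0, 109.8], [256.8, 109.4], [329.5, 109.7], [162.2, 114.8], [256.6, 114.2], [351.0, 114.7]]
```

```bash
python3 -m jog '[[0,-1.2,1,3,0],[0,0,0,3,0],[0,0,0,2,0],[0,0,0,1,0],[0,0,0,1,0],[0,0,0,1,0],[0,0,0,0,0],[0,0,0,0,0],[0,0,0,0,0],[0,0,0,0,0]]'
python3 - <<'E'
from jf import *
s=robot.sense(); print(s["wrist_force"].round(1),s["moment"].round(2),s["position"].round(4))
E
```

```text
clock: 17.25
position: [0.4758, -0.2442, 0.0709]
tool_rot: [0.0, 1.0, 0.008, 0.0]
wrist_force: [-0.3, 0.7, -4.0]
grip_width: 0.0688
grasp_force: 70.2
[-0.3  0.7 -4. ] [ 0.03 -0.01  0.03] [ 0.4758 -0.2442  0.0709]
```

```bash
python3 -m jog '[[0,0,0,0.7,0],[0,0,0,0.7,0],[0,0,0,0.6,0],[0,0,0,0.5,0],[0,0,0,0.5,0],[0,0,0,0,0],[0,0,0,0,0],[0,0,0,0,0],[0,0,0,0,0],[0,0,0,0,0]]'
python3 - <<'E'
from jf import *
s=robot.sense(); print(s["wrist_force"].round(1),s["moment"].round(2),s["position"].round(4))
w=optics.grab_frame("wrist"); v=w["img"].max(2).astype(int); joint(w)
for c in (180,256,330): print(c,v[106:126,c].tolist())
E
```

```text
clock: 18.25
position: [0.4757, -0.2442, 0.0681]
tool_rot: [-0.0, 1.0, 0.008, -0.0]
wrist_force: [-3.1, 1.9, 5.1]
grip_width: 0.0693
grasp_force: 70.9
[-3.1  1.9  5.1] [0.39 0.57 0.01] [ 0.4757 -0.2442  0.0681]
lid [ 0.4763 -0.2452  0.0156  0.0489] 0.0153
lid [ 0.4763 -0.2451  0.0152  0.0115  0.0487] 0.0161
180 [225, 225, 224, 225, 224, 220, 192, 153, 131, 126, 126, 128, 143, 177, 207, 219, 221, 221, 220, 220]
256 [225, 225, 225, 225, 224, 217, 173, 135, 126, 127, 127, 130, 149, 189, 217, 228, 232, 233, 235, 236]
330 [224, 225, 225, 225, 225, 217, 169, 103, 70, 66, 66, 68, 97, 153, 198, 223, 232, 235, 237, 238]
```

```bash
python3 -m jog '[[0,0,0,0.6,0],[0,0,0,0.6,0],[0,0,0,0,0],[0,0,0,0,0],[1,0,0,0,0],[1,0,0,0,0],[1,0,0,0,0],[1,0,0,0,0],[1,0,0,0,0],[1,0,0,0,0]]'
python3 - <<'E'
from jf import *
s=robot.sense(); print(s["wrist_force"].round(1),s["moment"].round(2),s["position"].round(4),s["grip_width"])
w=optics.grab_frame("wrist"); joint(w); v=w["img"].max(2).astype(int)
for c in (180,256,330): print(c,v[106:126,c].tolist())
for x in (.4745,.4765): print(x,[proj(w,rz(.016)@[.06,dy,z]+[x,-.244,0])[0].round(1).tolist() for z in (0,.05) for dy in (.045,0,-.045)])
E
```

```text
clock: 19.3
position: [0.4757, -0.2442, 0.0665]
tool_rot: [-0.0, 1.0, 0.008, -0.0]
wrist_force: [0.3, -0.3, -0.7]
grip_width: 0.085
grasp_force: 0.0
[ 0.3 -0.3 -0.7] [-0.03 -0.01  0.02] [ 0.4757 -0.2442  0.0665] 0.08501717609347134
lid [ 0.4765 -0.2453  0.0163  0.049 ] 0.0165
lid [ 0.4765 -0.2457  0.0177 -0.0023  0.0484] 0.0167
180 [225, 225, 225, 225, 225, 222, 204, 165, 135, 128, 127, 130, 148, 183, 209, 220, 222, 221, 220, 220]
256 [225, 225, 225, 225, 224, 220, 190, 144, 127, 126, 127, 130, 151, 192, 219, 229, 232, 234, 235, 236]
330 [224, 224, 225, 225, 225, 219, 179, 118, 76, 66, 66, 68, 97, 157, 202, 225, 232, 235, 237, 238]
0.4745 [[177.3, 115.0], [255.7, 114.5], [334.2, 114.9], [151.1, 122.3], [255.1, 121.6], [359.3, 122.2]]
0.4765 [[177.2, 111.4], [255.8, 111.0], [334.4, 111.3], [150.8, 117.7], [255.2, 116.9], [359.7, 117.5]]
```

```bash
python3 -m jog '[[1,0,0,-10,0],[1,0,0,-30,0],[1,0,0,-40,0],[1,-15,0,-40,0],[1,-35,0,-30,0],[1,-35,0,0,0],[1,-30,0,0,0],[1,-20,0,0,0],[1,0,0,0,0],[1,0,0,0,0]]'
python3 - <<'E'
from h import *
from scipy.optimize import least_squares
w=optics.grab_frame("wrist"); np.save("w5.npy",w,allow_pickle=True); print(robot.sense()["position"].round(4))
im=w["img"].astype(int); v=im.max(2)
for x in (.4755,.4765): print(x,[(z,dx,proj(w,rz(.016)@[dx,dy,z]+[x,-.2445,0])[0].round(1).tolist()) for dx,z in ((-.06,0),(-.06,.05),(-.06,.058),(.06,.058)) for dy in (.045,-.045)])
b,g,rr=im[...,0],im[...,1],im[...,2]; red_=((rr>70)&(rr>2.2*g)&(g<1.5*b))
q=proj(w,rz(.016)@[-.06,0,.05]+[.476,-.2445,0])[0]; print(q)
for c in (int(q[0])-60,int(q[0])+5,int(q[0])+60):
    r0=int(q[1])-12; print(c,r0,[(int(r),int(vv)) for r,vv in zip(rr[r0:r0+40,c],v[r0:r0+40,c])])
E
```

```text
clock: 20.35
position: [0.3411, -0.2467, 0.2174]
tool_rot: [0.001, 1.0, 0.007, 0.001]
wrist_force: [-0.2, -0.1, -0.4]
grip_width: 0.0853
grasp_force: 0.0
[ 0.3414 -0.2467  0.2173]
0.4755 [(0, -0.06, [211.0, 89.9]), (0, -0.06, [301.6, 89.7]), (0.05, -0.06, [203.3, 89.3]), (0.05, -0.06, [309.0, 89.1]), (0.058, -0.06, [201.8, 89.2]), (0.058, -0.06, [310.4, 89.0]), (0.058, 0.06, [197.6, -67.4]), (0.058, 0.06, [314.0, -67.6])]
0.4765 [(0, -0.06, [211.0, 88.9]), (0, -0.06, [301.6, 88.7]), (0.05, -0.06, [203.3, 88.1]), (0.05, -0.06, [309.1, 87.9]), (0.058, -0.06, [201.8, 87.9]), (0.058, -0.06, [310.5, 87.7]), (0.058, 0.06, [197.6, -68.7]), (0.058, 0.06, [314.1, -68.9])]
[256.1554142   88.35631771]
196 76 [(121, 121), (122, 122), (121, 121), (121, 121), (122, 122), (121, 121), (121, 121), (122, 122), (122, 122), (122, 122), (121, 121), (115, 115), (102, 102), (87, 87), (102, 102), (124, 124), (130, 130), (131, 131), (131, 131), (131, 131), (131, 131), (131, 131), (131, 131), (132, 132), (132, 132), (132, 132), (132, 132), (133, 133), (133, 133), (133, 133), (133, 133), (134, 134), (135, 135)
[... 357 characters left out ...]
121, 121), (123, 123), (123, 123), (124, 124), (124, 124), (125, 125), (126, 126), (127, 127), (126, 126), (127, 127), (127, 127), (127, 127), (128, 128), (128, 128), (129, 129), (129, 129), (130, 130), (130, 130)]
316 76 [(180, 180), (180, 180), (180, 180), (180, 180), (179, 179), (180, 180), (180, 180), (180, 180), (180, 180), (180, 180), (172, 172), (149, 149), (114, 114), (89, 89), (105, 105), (119, 119), (122, 122), (123, 123), (123, 123), (123, 123), (123, 123), (123, 123), (123, 123), (123, 123), (123, 123), (122, 122), (122, 122), (122, 122), (122, 122), (122, 122), (122, 122), (123, 123), (122, 122), (122, 122), (122, 122), (123, 123), (122, 122), (123, 123), (123, 123), (123, 123)]
```

```bash
python3 -m jog '[[1,20,0,0,0],[1,30,0,0,0],[1,35,0,0,0],[1,35,0,30,0],[1,15,0,40,0],[1,0,0,40,0],[1,0,0,25,0],[1,0,0,11,0],[1,0,0,3,0],[1,0,0,0,0]]'
python3 - <<'E'
from jf import *
s=robot.sense(); print(s["wrist_force"].round(1),s["position"].round(4))
E
```

```text
clock: 21.4
position: [0.4765, -0.2445, 0.0682]
tool_rot: [0.0, 1.0, 0.008, 0.0]
wrist_force: [0.3, 0.1, 0.6]
grip_width: 0.0852
grasp_force: 0.0
[0.3 0.1 0.6] [ 0.4765 -0.2445  0.0682]
```

```bash
python3 -m jog '[[0.5,0,0,0,0],[0,0,0,0,0],[0,0,0,0,0],[0,0,0,0,0],[0,-0.6,0,0,0],[0,-0.7,0,0,0],[0,0,0,0,0],[0,0,0,0,0],[1,0,0,0,0],[1,0,0,0,0]]'
python3 -m jog '[[1,0,0,0,0],[1,0,0,0,0],[1,0,0,-11,0],[1,0,0,-30,0],[1,0,0,-40,0],[1,-15,0,-40,0],[1,-35,0,-30,0],[1,-35,0,0,0],[1,-30,0,0,0],[1,-20,0,0,0]]'
python3 - <<'E'
from h import *
optics.grab_frame("top"); optics.grab_frame("top"); w=optics.grab_frame("wrist"); np.save("w6.npy",w,allow_pickle=True); print(robot.sense()["position"].round(4))
im=w["img"].astype(int)
for x in (.4755,.4765): print(x,[(z,dx,proj(w,rz(.016)@[dx,dy,z]+[x,-.2445,0])[0].round(1).tolist()) for dx,z in ((-.06,0),(-.06,.058)) for dy in (.045,-.045)])
for c in (196,261,316): print(c,im[80:96,c,2].tolist())
for r in (55,70): print(r,"L",[tuple(a) for a in im[r,130:165,1:].tolist()],"R",[tuple(a) for a in im[r,345:385,1:].tolist()])
print([proj(w,rz(.016)@[-.045,dy,.058]+[.476,-.2445,0])[0].round(1).tolist() for dy in (.09,-.09)])
E
```

```text
clock: 22.4
position: [0.474, -0.2441, 0.0676]
tool_rot: [-0.0, 1.0, 0.008, -0.0]
wrist_force: [-0.5, -0.8, -0.4]
grip_width: 0.0858
grasp_force: 0.0
clock: 23.4
position: [0.3379, -0.2461, 0.2195]
tool_rot: [0.001, 1.0, 0.008, 0.0]
wrist_force: [0.9, -0.6, 0.9]
grip_width: 0.0853
grasp_force: 0.0
[ 0.3391 -0.2466  0.2194]
0.4755 [(0, -0.06, [211.7, 86.3]), (0, -0.06, [302.0, 86.1]), (0.058, -0.06, [202.6, 85.0]), (0.058, -0.06, [310.9, 84.7])]
0.4765 [(0, -0.06, [211.6, 85.3]), (0, -0.06, [302.0, 85.1]), (0.058, -0.06, [202.6, 83.8]), (0.058, -0.06, [310.9, 83.5])]
196 [120, 121, 121, 116, 107, 88, 95, 121, 127, 128, 129, 129, 130, 130, 130, 131]
261 [177, 176, 167, 145, 111, 85, 96, 110, 113, 111, 110, 110, 113, 116, 119, 121]
316 [177, 177, 173, 154, 122, 89, 100, 116, 120, 120, 121, 121, 121, 121, 121, 121]
55 L [(56, 67), (55, 66), (54, 65), (53, 65), (53, 65), (52, 64), (52, 64), (51, 63), (51, 64), (51, 64), (51, 64), (48, 63), (48, 63), (48, 63), (48, 63), (47, 62), (47, 63), (46, 62), (47, 63), (46, 68), (46, 83), (47, 104), (48, 115), (46, 116), (46, 116), (46, 116), (45, 1
[... 641 characters left out ...]
), (63, 73), (63, 74), (62, 73), (61, 73), (61, 73), (61, 73), (60, 72), (61, 74), (59, 78), (61, 98), (61, 113), (61, 119), (62, 121), (61, 121), (61, 121), (61, 120), (60, 121), (59, 120), (60, 121), (59, 121), (60, 121), (58, 120), (58, 120)] R [(40, 177), (39, 176), (40, 176), (41, 176), (40, 176), (40, 176), (40, 176), (40, 176), (41, 177), (40, 176), (40, 176), (40, 176), (40, 176), (39, 175), (40, 176), (39, 176), (38, 175), (40, 176), (40, 175), (38, 167), (32, 141), (25, 95), (18, 47), (18, 26), (19, 24), (20, 25), (19, 25), (18, 25), (19, 25), (18, 23), (19, 25), (18, 23), (18, 23), (20, 25), (18, 24), (19, 23), (21, 26), (23, 27), (24, 28), (24, 28)]
[[148.0, 66.8], [365.4, 66.2]]
```

```bash
python3 - <<'E'
from h import *
w=np.load("w6.npy",allow_pickle=True).item(); im=w["img"].astype(int)
for r in (84,85,86): print(r,"L",im[r,140:185:2,2].tolist(),"R",im[r,330:380:2,2].tolist())
for n in ("top",):
    f=optics.grab_frame(n)
    for l in ("flap_a","lid"): print(l,[(round(d["p"],2),np.round(d["rect"],1).tolist()) for d in models.boxes_of(l,f)])
wf=optics.grab_frame("wrist")
o=[(d["p"],d["rect"]) for d in models.trace("flap_a",wf)]; print(o)
# dark extents outside flaps (bracket outer ends) in this frame
v=im.max(2)
for r in (20,40,55,65): print(r,[(int(c),im[r,c].tolist()) for c in list(range(85,150,6))],[(int(c),im[r,c].tolist()) for c in range(366,440,6)])
E
```

```text
84 L [182, 181, 175, 144, 135, 132, 143, 145, 144, 139, 133, 122, 118, 117, 116, 116, 116, 114, 114, 113, 112, 112, 111] R [128, 129, 130, 131, 131, 133, 133, 134, 135, 137, 138, 140, 143, 143, 144, 145, 147, 136, 121, 120, 121, 121, 122, 121, 121]
85 L [182, 181, 180, 162, 150, 138, 136, 128, 126, 123, 119, 113, 107, 104, 102, 102, 101, 100, 98, 98, 96, 95, 93] R [93, 94, 95, 96, 97, 99, 101, 101, 102, 105, 109, 114, 120, 122, 123, 123, 124, 124, 122, 121, 121, 121, 121, 121, 121]
86 L [182, 182, 181, 177, 170, 157, 143, 127, 123, 119, 117, 113, 108, 103, 101, 100, 99, 99, 100, 99, 98, 98, 97] R [102, 102, 101, 101, 100, 100, 99, 99, 99, 101, 107, 110, 114, 116, 116, 116, 116, 120, 122, 121, 121, 121, 121, 121, 121]
flap_a [(0.74, [300.1, 205.7, 311.9, 225.0]), (0.46, [379.2, 201.7, 383.0, 228.2])]
lid [(0.65, [180.4, 246.9, 226.2, 286.0]), (0.61, [314.8, 199.8, 366.0, 237.1])]
[(0.67, [67.5, 0.9, 118.8, 65.6]), (0.67, [400.5, 0.0, 442.5, 62.6])]
20 [(85, [51, 71, 110]), (91, [43, 65, 107]), (97, [42, 63, 107]), (103, [36, 59, 104]), (109, [38, 67, 127]), (115, [37, 47, 67]), (121, 
[... 1235 characters left out ...]
 23, 25]), (396, [26, 26, 27]), (402, [42, 97, 198]), (408, [21, 52, 108]), (414, [35, 58, 100]), (420, [80, 92, 97]), (426, [81, 93, 97]), (432, [81, 92, 96]), (438, [107, 122, 127])]
65 [(85, [152, 173, 184]), (91, [151, 173, 183]), (97, [135, 154, 162]), (103, [55, 63, 69]), (109, [63, 72, 79]), (115, [59, 69, 77]), (121, [57, 66, 74]), (127, [55, 63, 72]), (133, [56, 64, 74]), (139, [53, 60, 71]), (145, [50, 57, 69])] [(366, [24, 26, 107]), (372, [20, 19, 25]), (378, [16, 17, 21]), (384, [19, 21, 23]), (390, [20, 20, 23]), (396, [19, 20, 23]), (402, [23, 23, 26]), (408, [25, 26, 27]), (414, [24, 25, 26]), (420, [82, 92, 97]), (426, [81, 92, 97]), (432, [82, 92, 98]), (438, [82, 93, 98])]
```

```bash
python3 - <<'E'
from h import *
def L(y,z,dx=0): return list(rz(.016)@[dx,y,0]+[.4757,-.2448,z])
go(L(.165,.2195),.016); go(L(.165,.135),.016)
E
```

```text
tcp [ 0.3401 -0.2463  0.2187] yaw 0.0166 shift [ 135.7 -164.3   -0.8] turn 0.0006
tcp [ 0.3401 -0.2463  0.2187] yaw 0.0166 shift [ 135.7 -164.3   83.7] turn 0.0006
```

```bash
python3 -m jog '[[0,20,-25,0,0],[0,24,-30,0,0],[0,28,-34,0,0],[0,28,-34,0,0],[0,22,-26,0,0],[0,14,-15,10,0],[0,0,0,24,0],[0,0,0,26,0],[0,0,0,18,0],[0,0,0,6,0]]'
python3 - <<'E'
from h import *
def L(y,z,dx=0): return list(rz(.016)@[dx,y,0]+[.4757,-.2448,z])
s=robot.sense(); print(s["wrist_force"].round(1),s["grip_width"]); go(L(.126,.1346),.016)
E
```

```text
clock: 24.8
position: [0.4718, -0.079, 0.1322]
tool_rot: [-0.001, 1.0, 0.008, -0.002]
wrist_force: [0.6, -0.1, 1.1]
grip_width: 0.0
grasp_force: 0.0
[ 0.6 -0.1  1.1] 3.122452038818596e-05
tcp [ 0.4718 -0.079   0.1322] yaw 0.0169 shift [ 1.2 39.8 -2.5] turn 0.0009
```

```bash
python3 -m jog '[[0,1,12,-1,0],[0,0,14,-1,0],[0,0,14,0,0],[0,0,12,4,0],[0,0,11,4,0],[0,0,7.5,6,0],[0,0,7,6,0],[0,0,4,5,0],[0,0,4,5,0],[0,0,0,0,0]]'
python3 - <<'E'
from h import *
def L(y,z,dx=0): return list(rz(.016)@[dx,y,0]+[.4757,-.2448,z])
s=robot.sense(); print(s["wrist_force"].round(1),s["moment"].round(2)); go(L(.074,.0883),.016); go(L(.072,.076),.016)
E
```

```text
clock: 25.8
position: [0.4745, -0.1656, 0.1055]
tool_rot: [-0.0, 1.0, 0.008, -0.001]
wrist_force: [0.8, -0.3, 0.1]
grip_width: 0.0002
grasp_force: 0.0
[ 0.8 -0.3  0.1] [-0.01 -0.04 -0.07]
tcp [ 0.4745 -0.1656  0.1055] yaw 0.0156 shift [-0.1  5.3 17.2] turn -0.0004
tcp [ 0.4745 -0.1656  0.1055] yaw 0.0156 shift [-0.1  7.3 29.5] turn -0.0004
```

```bash
python3 -m jog '[[0,0,2,4,0],[0,0,2,5,0],[0,0,1,5,0],[0,0,1,4,0],[0,0,1,4,0],[0,0,0,4,0],[0,0,0,3,0],[0,0,0,1.5,0],[0,0,0,0,0],[0,0,0,0,0]]'
python3 - <<'E'
from h import *
def L(y,z,dx=0): return list(rz(.016)@[dx,y,0]+[.4757,-.2448,z])
s=robot.sense(); print(s["wrist_force"].round(1),s["moment"].round(2)); go(L(.072,.076),.016)
E
```

```text
clock: 26.8
position: [0.4752, -0.1725, 0.0761]
tool_rot: [-0.0, 1.0, 0.008, -0.0]
wrist_force: [-0.6, 1.5, 1.8]
grip_width: -0.0002
grasp_force: 0.8
[-0.6  1.5  1.8] [0.15 0.18 0.  ]
tcp [ 0.4752 -0.1725  0.0761] yaw 0.0159 shift [-0.6  0.3  0.1] turn -0.0001
```

```bash
python3 -m jog '[[0,0,0,1,0],[0,0,0,1,0],[0,0,0,1,0],[0,0,0,0,0],[0,0,0,0,0],[0,0,0,0,0],[0,0,0,0,0],[0,0,0,0,0],[0,0,0,0,0],[0,0,0,0,0]]'
python3 - <<'E'
from h import *
def L(y,z,dx=0): return list(rz(.016)@[dx,y,0]+[.4757,-.2448,z])
s=robot.sense(); print(s["wrist_force"].round(1),s["moment"].round(2)); go(L(.072,.18),.016)
E
```

```text
clock: 27.8
position: [0.4756, -0.1726, 0.0757]
tool_rot: [-0.0, 1.0, 0.008, -0.0]
wrist_force: [-9.7, 6.0, 26.8]
grip_width: -0.0003
grasp_force: 13.6
[-9.7  6.  26.8] [1.11 1.69 0.01]
tcp [ 0.4756 -0.1726  0.0757] yaw 0.0164 shift [  -1.     0.2 -104.3] turn 0.0004
```

```bash
python3 -m jog '[[0,0,0,-10,0],[0,0,0,-35,0],[0,0,0,-45,0],[0,0,15,-30,0],[0,0,40,-5,0],[0,0,48,0,0],[0,0,48,0,0],[0,0,44,0,0],[0,0,28,0,0],[0,0,14,0,0]]'
python3 - <<'E'
from h import *
def L(y,z,dx=0): return list(rz(.016)@[dx,y,0]+[.4757,-.2448,z])
optics.grab_frame("wrist");optics.grab_frame("wrist"); go(L(-.165,.1335),.016)
E
```

```text
clock: 28.8
position: [0.4785, -0.4123, 0.1977]
tool_rot: [0.0, 1.0, 0.007, 0.0]
wrist_force: [0.8, 0.5, -0.6]
grip_width: -0.0002
grasp_force: 0.0
tcp [ 0.4786 -0.4109  0.1976] yaw 0.0139 shift [-0.3 -1.1 64.1] turn -0.0021
```

```bash
python3 - <<'E'
from h import *
f=optics.grab_frame("top"); g=optics.grab_frame("side"); w=np.load("w.npy",allow_pickle=True).item()
for n,k in (("top",f),("side",g)):
    for d in models.trace("sugar_shaker",k)[:2]:
        r=d["rect"]; ys,xs=np.where(d["mask"]); print(n,round(d["p"],2),np.round(r,1),[xs.mean(),ys.mean()], "z065",onplane(k,[xs.mean(),ys.mean()],.065).round(3))
# early wrist picture: base circle ~ (650,310)/800, top (692,335)
for uv,z in (((692,335),.13),((648,312),.06)): print(onplane(w,np.array(uv)*.64,z).round(3))
E
```

```text
top 0.54 [396.2 220.1 405.2 233.1] [np.float64(398.7014925373134), np.float64(224.3134328358209)] z065 [ 0.448 -0.425  0.065]
side 0.88 [314.6 114.9 328.9 147.6] [np.float64(321.6923076923077), np.float64(132.96)] z065 [ 0.43  -0.454  0.065]
[ 0.437 -0.459  0.13 ]
[ 0.432 -0.458  0.06 ]
```

```bash
python3 -m jog '[[0,2,-10,0,0],[0,0,0,12,0],[0,0,0,20,0],[0,0,0,18,0],[0,0,0,10,0],[0,0,0,4,0],[0,0,-12,0,0],[0,0,-14,0,0],[0,0,-6,0,0],[0,0,0,0,0]]'
python3 - <<'E'
from h import *
def L(y,z,dx=0): return list(rz(.016)@[dx,y,0]+[.4757,-.2448,z])
s=robot.sense(); print(s["wrist_force"].round(1),s["moment"].round(2)); go(L(-.103,.127),.016); go(L(-.081,.1054),.016)
E
```

```text
clock: 30.1
position: [0.4808, -0.3664, 0.1349]
tool_rot: [0.0, 1.0, 0.009, 0.0]
wrist_force: [1.0, -0.1, -0.1]
grip_width: 0.0
grasp_force: 0.0
[ 1.  -0.1 -0.1] [ 0.04  0.02 -0.  ]
tcp [ 0.4808 -0.3664  0.1349] yaw 0.0173 shift [ -3.1 -18.6   7.9] turn 0.0013
tcp [ 0.4808 -0.3664  0.1349] yaw 0.0173 shift [ -3.1 -40.7  29.5] turn 0.0013
```

```bash
python3 -m jog '[[0,-1,-10,4,0],[0,0,-9,4,0],[0,0,-7.5,6,0],[0,0,-7,6,0],[0,0,-4,5,0],[0,0,-4,5,0],[0,0,-2,4,0],[0,0,-2,5,0],[0,0,-1,5,0],[0,0,-1,3,0]]'
python3 - <<'E'
from h import *
def L(y,z,dx=0): return list(rz(.016)@[dx,y,0]+[.4757,-.2448,z])
s=robot.sense(); print(s["wrist_force"].round(1),s["moment"].round(2)); go(L(-.072,.0745),.016)
E
```

```text
clock: 31.1
position: [0.4784, -0.32, 0.0863]
tool_rot: [-0.0, 1.0, 0.008, -0.0]
wrist_force: [-0.1, 0.3, -0.1]
grip_width: 0.0001
grasp_force: 0.0
[-0.1  0.3 -0.1] [-0.    0.01  0.01]
tcp [ 0.4784 -0.32    0.0863] yaw 0.0157 shift [-1.5 -3.2 11.8] turn -0.0003
```

```bash
python3 -m jog '[[0,0,-2,3,0],[0,0,-1,3,0],[0,0,0,3,0],[0,0,0,2,0],[0,0,0,1,0],[0,0,0,1,0],[0,0,0,0.5,0],[0,0,0,0,0],[0,0,0,0,0],[0,0,0,0,0]]'
python3 - <<'E'
from h import *
s=robot.sense(); print(s["wrist_force"].round(1),s["moment"].round(2),s["position"])
E
```

```text
clock: 32.1
position: [0.4787, -0.3171, 0.0758]
tool_rot: [0.0, 1.0, 0.008, -0.0]
wrist_force: [-5.9, 6.3, 18.8]
grip_width: 0.0002
grasp_force: 9.2
[-5.9  6.3 18.8] [ 1.09  1.07 -0.04] [ 0.47873139 -0.31713162  0.07583732]
```

```bash
python3 -m jog '[[0,0,0,-10,0],[0,0,0,-35,0],[0,0,-10,-45,0],[0,-10,-25,-40,0],[0,-15,-25,-30,0],[0,-15,-15,-20,0],[0,-15,0,0,0],[0,-10,0,0,0],[0,0,0,0,0],[0,0,0,0,0]]'
python3 - <<'E'
from h import *
w=optics.grab_frame("wrist"); w=optics.grab_frame("wrist"); s=robot.sense(); print(s["position"].round(3),s["wrist_force"].round(1))
im=w["img"].astype(int); b,g,r=im[...,0],im[...,1],im[...,2]
o=((r>70)&(r>1.6*g)&(g>1.35*b)).astype(np.uint8); n,l,st,ce=cv2.connectedComponentsWithStats(o); print("orange",[(st[i].tolist(),ce[i].round().tolist()) for i in range(1,n) if st[i][4]>150])
p=[.4757,-.2448,.016]
for sg in (1,-1):
  for a in (0,.1,.2):
    q=cv2.boundingRect(proj(w,flap(p,sg,a)).astype(np.float32)); print(sg,a,q)
m=((r>70)&(r>2.2*g)&(g<1.5*b)).astype(np.uint8); rr=np.argwhere(cv2.morphologyEx(m,cv2.MORPH_OPEN,np.ones((3,3)))); print("red rows/cols",rr.min(0),rr.max(0)); X=PLATE@rz(.016).T+[.4757,-.2448,.05]; print("lid pred",cv2.boundingRect(proj(w,X).astype(np.float32)))
f=optics.grab_frame("top"); print([(round(d["p"],2),np.round(d["rect"],1).tolist()) for d in models.boxes_of("flap_a",f)])
p0=proj(f,[[.4757,-.2448,.065]]); print([cv2.boundingRect(proj(f,flap(p,sg,0)).astype(np.float32)) for sg in (1,-1)])
E
```

```text
clock: 33.1
position: [0.4123, -0.2434, 0.2531]
tool_rot: [-0.0, 1.0, 0.007, -0.0]
wrist_force: [-0.2, -0.3, 0.6]
grip_width: -0.0002
grasp_force: 0.0
[ 0.413 -0.243  0.253] [-0.2 -0.  -1.2]
orange [([121, 59, 90, 87, 6783], [165.0, 101.0]), ([308, 58, 91, 89, 6984], [355.0, 101.0])]
1 0 (124, 58, 87, 86)
1 0.1 (124, 57, 86, 88)
1 0.2 (123, 56, 85, 90)
-1 0 (308, 58, 87, 86)
-1 0.1 (309, 57, 86, 88)
-1 0.2 (311, 56, 84, 90)
red rows/cols [ 36 164] [163 358]
lid pred (160, 34, 199, 131)
[(0.82, [359.2, 204.6, 379.4, 228.7]), (0.67, [299.0, 204.7, 326.8, 225.1])]
[(304, 202, 25, 25), (356, 202, 25, 25)]
```

```bash
python3 -c "
from plant import robot
print(robot.hand_in())"
```

```text
the job is handed in; nothing more can be done
None
```

The lid is seated flat on the carrier's rim, aligned to within about 1 mm by my camera fits, and both orange flaps are snapped shut. I handed the job in at about 33 s of the 61 s; no verdict came back. I levelled the lid on the bare counter on the way and did not check the bystander goods again at the end.

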